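# Index the swivel hook and hang the loupe

## Task

The loupe's swivel hook has been left swung aside. Push the hook gently round, counter-clockwise, until it drops into the notch of its collar; then hang the loupe on the hook's upright square prong by the hole in its lug, fully down on the bar, with the barrel outward, away from the column. Never push or press hard on the hook (keep well under 18 N), and leave the other things on the bench where they are.

Things in the scene. Friction and masses are not known exactly. Their poses are not given: they have to be found in the camera images.
- hook_axis (a point): point on the upright axis of the fixed hook stand (round foot 104 mm across, steel column), 125 mm above the bench, the height of the hook bar's centre line while it rides on the collar. Its -x axis is the direction of the hook at hook_turn = 0
- collar_top (a point): centre of the top of the fixed aluminium collar round the column: ring 78 mm across, top 121 mm above the bench, with one notch 10 mm wide cut into its top. Which way the notch faces is not measured: it lies somewhere between -0.5 and +0.5 rad of hook_turn, to be seen or felt
- hook: swivel hook: round steel bar 8 mm thick from the column's axis out over the collar to 85 mm, where a square prong, 8 x 8 mm, rises 13 mm over the bar's top, plus a 5 x 5 mm tip 4 mm higher. Origin on the axis at bench level; bar along its -x at z = 125 mm. Capped hub, 32 mm across, reaches 148 mm. Push the bar from the side, 50 to 75 mm from the axis
- prong (a point): point on the prong's axis at the level of the bar's top (129 mm above the bench while the bar rides on the collar, 121 mm once dropped), 85 mm from the column's axis: where the loupe's lug comes to rest
- hook_turn (a joint): angle of the hook about the upright axis, rad, counter-clockwise from above is positive; starts between -1.6 and -1.1, end stops at -1.9 and +0.9; stays where it is left (about 1 N at the prong turns it)
- hook_drop (a joint): how far the hook has dropped, m: 0 while the bar rides on the collar, 0.008 when it has fallen by its own weight into the notch; once in, the notch lets the bar swing only about 0.035 rad either way and then blocks it hard
- loupe: loose loupe, 40 to 85 g, standing upright: black barrel 30 mm across and 44 mm high (narrower foot, 26 mm), origin at the centre of the barrel's underside, z up. An aluminium hanging lug, 20 x 20 x 14 mm, sticks out along its +x at the top, 30 to 44 mm high, its centre 30 mm from the barrel's axis, with an upright square through-hole 10 x 10 mm. Grasp the barrel across y, tips 10 to 20 mm over the bench (a cable 9 mm thick lies round it)
- lug (a point): centre of the lower mouth of the hole in the loupe's lug: (30, 0, 30) mm in the loupe's frame, same axes as the loupe
- cutters: bystander: pair of small side cutters lying flat, 126 x 48 x 12 mm, origin at the centre of its underside
- heat_sink: bystander: finned heat sink, 40 x 40 x 23 mm, origin at the centre of its underside
- tweezers: bystander: straight tweezers, 125 mm long, origin at the centre of its underside
Things that resemble listed ones, but are neither listed nor needed, are in the scene too. Leave any yellow look-alike of the loupe alone.

How it is judged:
On the way:
1. the hook has dropped into the notch, before the loupe is brought to it (value of joint hook_drop above 0.006 m and distance between lug and prong above 0.05 m), for 0.2 s.
At the end, for the whole second after the job is handed in: Hook down in the notch (over 6 of 8 mm); lug on the prong, within 4 mm sideways and of fully down on the bar; loupe upright within 0.3 rad, in line with the bar within 0.4 rad, barrel outward (axis over 100 mm from the column's), at rest and let go (value of joint hook_drop above 0.006 m and horizontal distance between lug and prong below 0.004 m and z of lug in the frame of prong between -0.004 and 0.004 m and angle between loupe's own z axis and vertical below 0.3 rad and angle between the x axis of loupe and the x axis of hook, either way round below 0.4 rad and horizontal distance between loupe and hook_axis above 0.1 m and linear speed of loupe below 0.02 m/s and contact force between the fingers and hook below 0.1 N); the robot touches nothing.
It fails at once if the robot pushes on the hook with more than 18 N (contact force between any of the fingers, the arm and hook above 18 N).
It fails at once if the loupe is pressed on the hook with more than 18 N (contact force between loupe and hook above 18 N).
It fails at once if a bystander is moved by more than 30 mm (distance of any of cutters, heat_sink, tweezers from where it was at the start of the episode above 0.03 m).
It also fails if it takes over 61 s, if anything falls off the work surface, if the arm or the gripper's body presses on something with over 40 N, if the wrist force passes 120 N, or if a joint passes its speed limit or range.

## Robot

A 7-joint arm with a two-finger parallel gripper is mounted at the origin on a cart in front of the work surface, level with it; the furniture and walls round the work are solid. World frame = base frame: x ahead of the robot, y to its left, z up, the work surface at z = 0. Lengths are in m, angles in rad, forces in N, time in s.
With the tool pointing down it reaches from about 0.35 to 0.775 m from the base axis. Payload 3.1 kg.
Tool frame: the origin (TCP) lies on the centre line of the jaws, within the pads' length; the fingertips stand 25 mm ahead of it and the grasp point (between the pads) lies 6 mm ahead of it; z points along the fingers, y is the direction in which the jaws open and shut (so a half turn about z gives the same grasp; the last joint's range is limited). The gripper opens to 85 mm and grips with 20 to 120 N. Pads are 22 mm wide; open, the fingers measure 114 mm over their backs; the gripper's body (76 mm by 85 mm) begins 54 mm behind the grasp point. The pads swing forward as they close: fully open they stand 13 mm farther back than shut.
Start: joints at [1.176, 0.311, 0.014, 1.512, -0.004, 1.319, -0.027], TCP at [0.19, -0.516, 0.256] pointing down, gripper open.
Joint ranges: [-2.7, 2.7], [-0.3, 1.91], [-1.27, 1.3], [0.12, 2.57], [-1.44, 4.58], [0.2, 2.03], [-3.05, 3.05]. Speed limits (rad/s): [2.79, 2.79, 3.14, 3.14, 3.14, 3.14, 3.14].

## Interface

Orientations are given as a unit quaternion [x, y, z, w].
In Python, from cell import * gives the robot as it stands.
- The arm moves only by the tool step_arm, never from a script. Its argument "plan" is a list of rows, each an object with "twist": the turn, a rotation vector about the world's x, y, z in degrees, a list of three; "travel": the shift along the world's x, y, z in cm, a list of three; "hand": the opening, from -1 (shut) to 1 (fully open). A call has exactly 8 rows; each row shifts and turns the commanded pose from where the row before left it; what a row does not reach is not made up. A row lasts 1/8 s, in which the tool goes at most 62.5 mm and 10.7 degrees, less where a joint would pass 70% of its speed; a pose out of reach is approached as far as the arm can. A call with a gripper value outside its range is refused whole. The fingers move at their own pace and stop on an object; "force" is the grip in N (left out, the last holds). Time passes only in rows, so rows that do not move let the fingers close, or fill a call up. It gives the time, the measured TCP pose, the force and the opening at its end, in the units of the state.
- observe(): the state, without advancing time (a new reading comes with each control period).
- read_camera(name): name is "scene" or "top" or "wrist"; returns the picture (420x560x3 uint8, red, green, blue); there is no depth.
- camera_info(name): a dict with "intrinsics" (3x3 intrinsics, pixels), "position" and "attitude" of the camera in the world. Camera axes: x right, y up, looking along -z (the intrinsics and any distortion apply to the point x, -y, -z); pixel columns grow to the right and rows downward; lengths in m; the calibration is good to about 2 mm. The wrist camera is an equidistant fisheye: a pixel r from the principal point sees the ray r / f radians off the axis. A picture is of the moment at which its call begins: read the wrist's pose just before it. camera_info takes no time and is no camera call; for the wrist camera it gives the pose at the moment of the call.
- sign_off(): hands the job in, once; it reports no verdict.
The state is a dict: "time": time; "qpos": joint angles; "dq": joint speeds; "tau": joint torques, N m; "ee_pos": TCP position; "orientation": TCP orientation; "contact_force": force on the tool from outside, world axes, zero at the start; "torque": the same for the moment, N m; "opening": finger opening in m.
Only numpy, scipy, OpenCV 4.12 (cv2) and the standard library are available. Lean on these libraries where they do the work, as an engineer would, in place of code of your own. Each camera call takes 0.05 s, during which the arm holds its last target.

## Working session

There is one attempt and no reset: what is moved stays moved. The work goes in short steps, Python scripts to look and compute and a tool call to move; the robot and the scene stay as the last step left them, time stands still between calls to the robot, and variables do not carry over. Pictures are saved under pics/ and viewed, and the job is handed in when it is done.

Besides the shell and the picture viewer there is one more tool, called as name([rows], argument=value, ...), one row to a line, values as JSON. step_arm: Moves the arm, as the interface text tells. Its arguments: {"type":"object","properties":{"plan":{"type":"array","items":{"type":"object","properties":{"twist":{"type":"array","items":{"type":"number"}},"travel":{"type":"array","items":{"type":"number"}},"hand":{"type":"number"}}}},"force":{"type":"number"}},"required":["plan"]}

```bash
ls; mkdir -p pics
python3 - <<'E'
from cell import *
import cv2
s=observe();print(s)
for n in("scene","top","wrist"):
    i=camera_info(n);print(n,i)
    cv2.imwrite(f"pics/{n}0.png",read_camera(n)[:,:,::-1])
E
```

```text
pics
{'time': 0.0, 'qpos': array([ 1.17627879,  0.31173394,  0.01398706,  1.51306266, -0.00441749,
        1.3191674 , -0.0272103 ]), 'dq': array([-0.00030337, -0.00084244,  0.00032953, -0.00066187,  0.00020596,
       -0.00068877, -0.00160567]), 'tau': array([-4.64230507e-04, -3.79911554e+01,  1.45728313e-01, -2.30589187e+01,
        1.20547222e-02,  1.37036643e-02, -1.06859068e-05]), 'ee_pos': array([ 0.18984104, -0.51549177,  0.25521417]), 'orientation': array([ 9.84473749e-01,  1.75527972e-01, -2.43550148e-04, -1.14459291e-03]), 'contact_force': array([-0.03884584,  1.13621253, -0.05708339]), 'torque': array([-0.01838027,  0.01999634, -0.01262839]), 'opening': 0.08545364558899068}
scene {'intrinsics': array([[521.77217669,   0.        , 285.81288185],
       [  0.        , 521.77217669, 203.63890761],
       [  0.        ,   0.        ,   1.        ]]), 'position': array([-0.07157665,  0.8067997 ,  1.25804456]), 'attitude': array([-0.10977943,  0.32991678,  0.89330282, -0.28480425])}
top {'intrinsics': array([[464.03097579,   0.        , 284.40133345],
       [  0.        , 464.03097579, 208.85678248],
       [  0.        ,   0.        ,   1.        ]]), 'position': array([0.30069589, 0.00352235, 1.3857881 ]), 'attitude': array([-0.05770351,  0.0545185 ,  0.70718455, -0.70255822])}
wrist {'intrinsics': array([[325.1922621 ,   0.        , 285.29336671],
       [  0.        , 325.1922621 , 203.33951921],
       [  0.        ,   0.        ,   1.        ]]), 'position': array([ 0.26735138, -0.48762098,  0.37355763]), 'attitude': array([-0.13162301,  0.0933057 , -0.56484002,  0.80927448])}
```

View pics/top0.png

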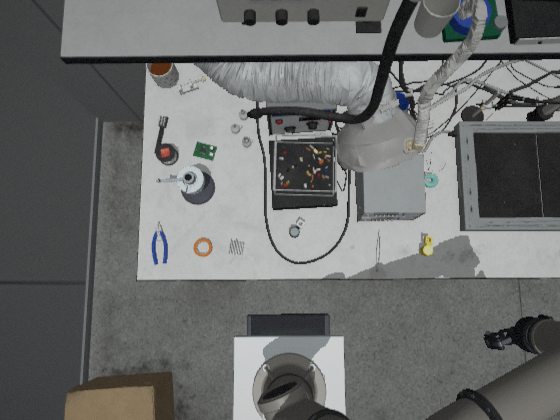

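View pics/scene0.png

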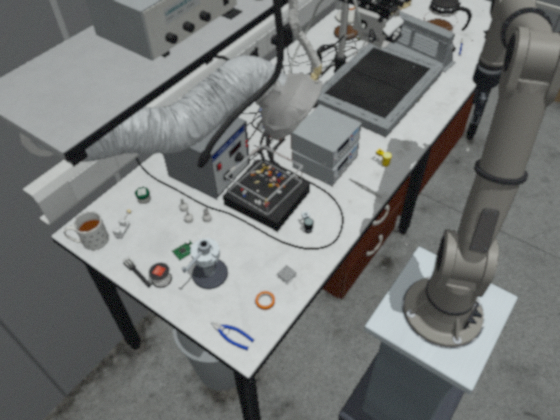

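View pics/wrist0.png

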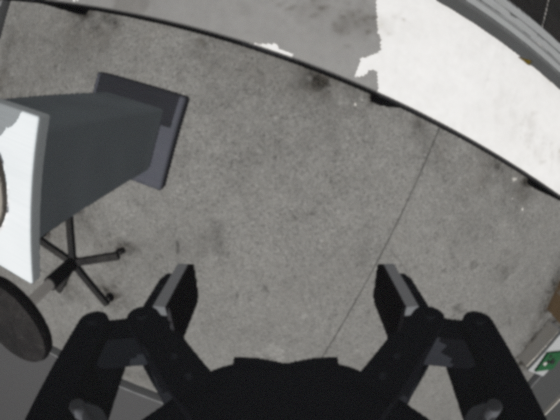

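```bash
cat > h.py <<'E'
from cell import *
import cv2, numpy as np
from scipy.spatial.transform import Rotation as R
def ray(name,u,v,info=None):
    i=info or camera_info(name);K=i["intrinsics"]
    a=np.array([(u-K[0,2])/K[0,0],(v-K[1,2])/K[1,1]])
    if name=="wrist":
        r=np.hypot(*a); d=np.array([*(a/r*np.sin(r)),np.cos(r)]) if r>1e-9 else np.array([0,0,1.])
    else: d=np.array([*a,1.])
    d=d*[1,-1,-1]
    return i["position"],R.from_quat(i["attitude"]).apply(d)
def atz(name,u,v,z,info=None):
    p,d=ray(name,u,v,info);return p+d*(z-p[2])/d[2]
def proj(name,P,info=None):
    i=info or camera_info(name);K=i["intrinsics"]
    c=R.from_quat(i["attitude"]).inv().apply(np.atleast_2d(P)-i["position"])*[1,-1,-1]
    if name=="wrist":
        rr=np.hypot(c[:,0],c[:,1]);t=np.arctan2(rr,c[:,2]);xy=c[:,:2]/rr[:,None]*t[:,None]
    else: xy=c[:,:2]/c[:,2:]
    return xy*K[0,0]+K[:2,2]
def tri(obs):
    A=np.zeros((3,3));b=np.zeros(3)
    for n,u,v in obs:
        p,d=ray(n,u,v);d=d/np.linalg.norm(d);M=np.eye(3)-np.outer(d,d);A+=M;b+=M@p
    return np.linalg.solve(A,b)
def crop(img,x0,y0,w,h,k,fn):
    cv2.imwrite(fn,cv2.resize(img[y0:y0+h,x0:x0+w],None,fx=k,fy=k,interpolation=cv2.INTER_CUBIC))
E
python3 - <<'E'
from h import *
t=cv2.imread("pics/top0.png");s=cv2.imread("pics/scene0.png")
crop(t,150,150,80,60,10,"pics/a1.png");crop(t,265,205,60,45,12,"pics/a2.png")
crop(s,170,225,80,60,10,"pics/a3.png");crop(s,280,195,60,45,12,"pics/a4.png")
print(atz("top",295,230,0.02),atz("top",190,180,.148),atz("scene",308,223,.02))
E
```

```text
[ 0.45597116 -0.02195495  0.02      ] [0.58066126 0.26586726 0.148     ] [ 0.45553435 -0.02928073  0.02      ]
```

View pics/a1.png

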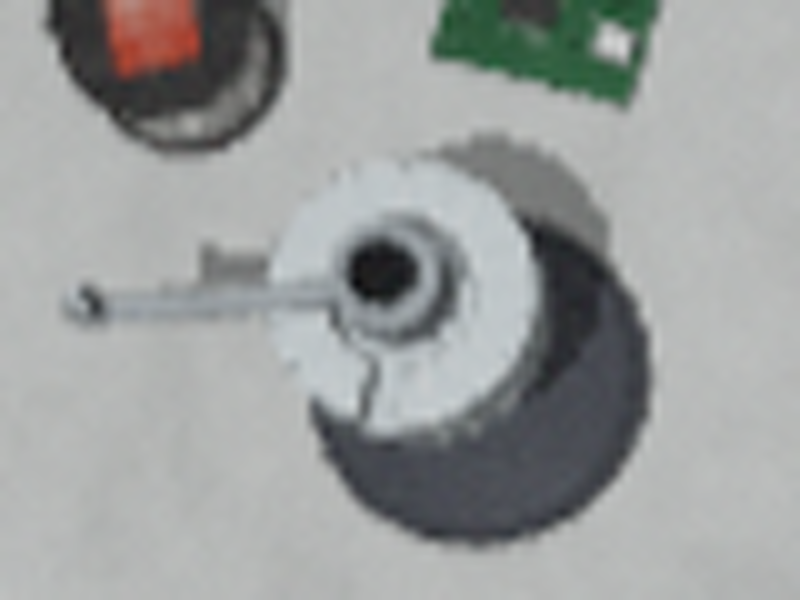

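View pics/a2.png

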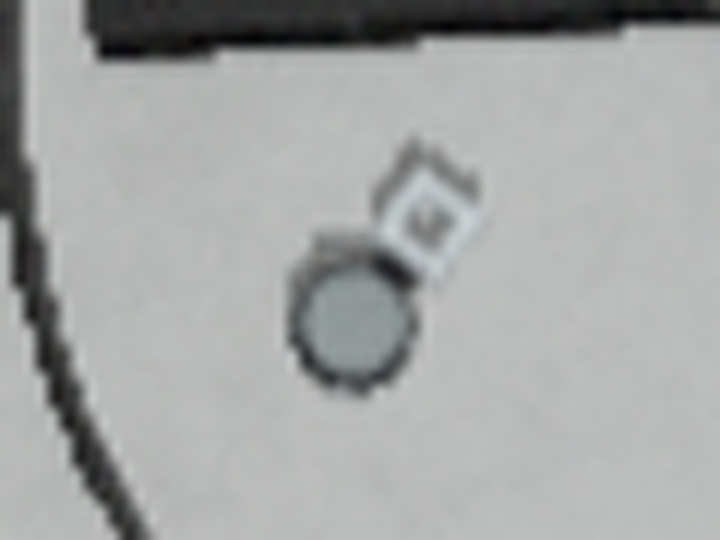

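View pics/a3.png

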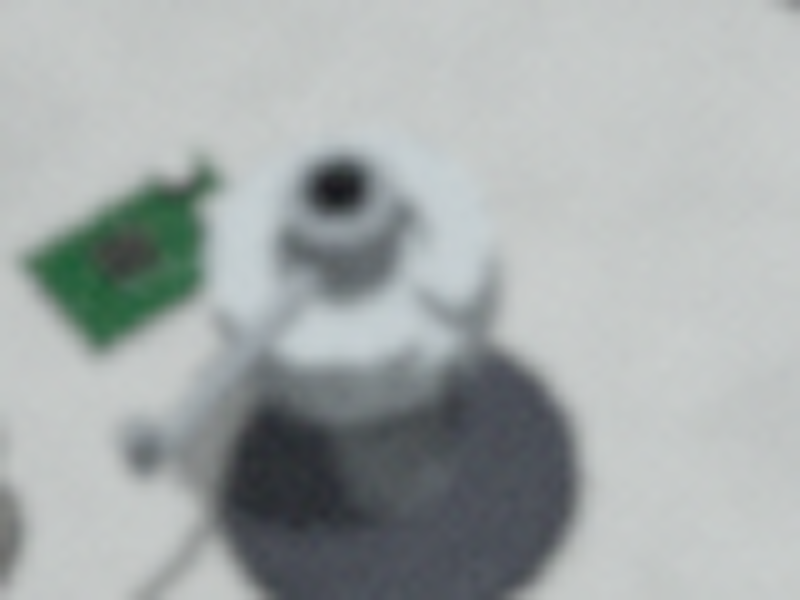

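View pics/a4.png

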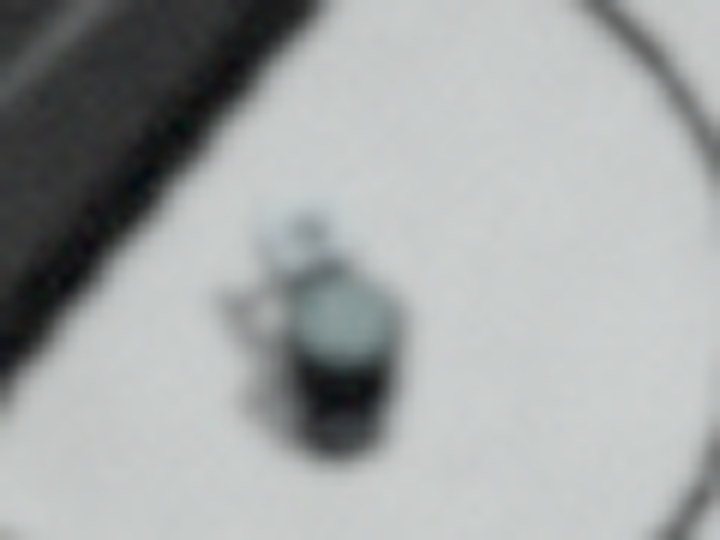

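Run:
```python
from h import *
c=lambda x0,y0,k,X,Y:(x0+(X+.5)/k-.5,y0+(Y+.5)/k-.5)
T=lambda X,Y:c(150,150,10,X,Y); S=lambda X,Y:c(170,225,10,X,Y)
hub=tri([("top",*T(382,270)),("scene",*S(337,187))]);print("hub",hub)
print(atz("top",*T(382,270),.148),atz("scene",*S(337,187),.148))
print("collar top c", atz("top",*T(405,297),.121))
print("foot", atz("top",*T(482,375),.01))
ax=atz("top",*T(382,270),.148)
for n,p in (("prong",atz("top",*T(85,305),.14)),("barmid",atz("top",*T(200,303),.125)),("notch out",atz("top",*T(365,418),.121)),("notch in",atz("top",*T(372,355),.121)),("notch sc",atz("scene",*S(462,325),.121)),("n in sc",atz("scene",*S(425,293),.121))):
    d=p-ax;print(n,p,np.hypot(*d[:2]),np.arctan2(d[1],d[0]))
L=lambda X,Y:c(265,205,12,X,Y);M=lambda X,Y:c(280,195,12,X,Y)
b=atz("top",*L(353,318),.044);l=atz("top",*L(430,222),.044);print("loupe",b,atz("scene",*M(344,318),.044),tri([("top",*L(353,318)),("scene",*M(344,318))]))
print("lug",l,atz("scene",*M(300,235),.044),np.hypot(*(l-b)[:2]),np.arctan2(*(l-b)[1::-1]))
```

```text
hub [0.59020992 0.27233389 0.14645336]
[0.59036018 0.27227859 0.148     ] [0.58871852 0.27291176 0.148     ]
collar top c [0.58890956 0.27150588 0.121     ]
foot [0.58985848 0.27105283 0.01      ]
prong [0.58297123 0.35551632 0.14      ] 0.08356504004819214 1.6593335434637393
barmid [0.58670591 0.32772583 0.125     ] 0.05556752834168014 1.6366066154054424
notch out [0.55456161 0.28174217 0.121     ] 0.03702833155496882 2.883148468437479
notch in [0.57243738 0.28027973 0.121     ] 0.0196276633497189 2.721718163725015
notch sc [0.54762777 0.27491828 0.121     ] 0.04281386818883116 3.079898475934441
n in sc [0.56240691 0.27272871 0.121     ] 0.02795689552574317 3.1254914690142024
loupe [ 0.45021973 -0.01845086  0.044     ] [ 0.44897772 -0.01962265  0.044     ] [ 0.44939535 -0.01878391  0.04479723]
lug [ 0.47352068 -0.03736587  0.044     ] [ 0.47294583 -0.03544713  0.044     ] 0.03001186198501344 -0.6818767005502934
```

Run:
```python
from h import *
t=cv2.imread("pics/top0.png");s=cv2.imread("pics/scene0.png")
crop(t,140,60,290,210,2.7,"pics/b1.png");crop(s,80,60,290,210,2.7,"pics/b2.png")
```

```text
(no output)
```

View pics/b1.png

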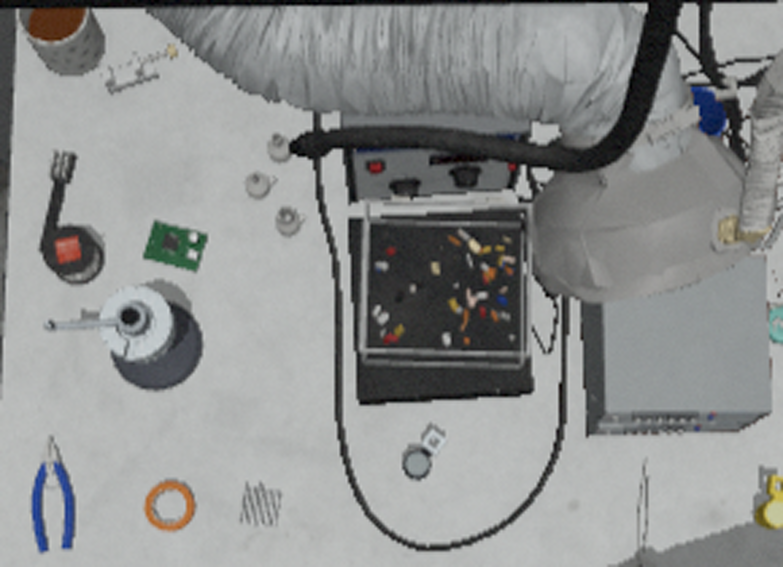

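View pics/b2.png

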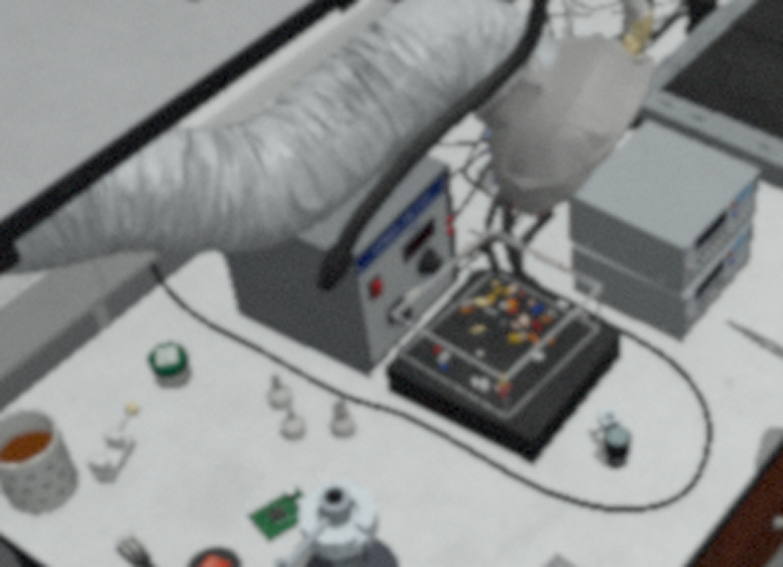

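Run:
```python
from h import *
B=lambda X,Y:(140+X/2.7,60+Y/2.7)
C=lambda X,Y:(80+X/2.7,60+Y/2.7)
print("hood low front",tri([("top",*B(595,300)),("scene",*C(555,205))]))
print("hose tip",tri([("top",*B(295,147)),("scene",*C(330,283))]))
print("tray corner FL top",tri([("top",*B(362,362)),("scene",*C(510,413))]))
print("tray base corner",tri([("top",*B(360,402)),("scene",*C(533,458))]), atz("top",*B(360,402),0), atz("top",*B(532,390),0))
print("tray FR ",tri([("top",*B(527,360)),("scene",*C(598,290))]))
print("box corner",tri([("top",*B(588,410)),("scene",*C(690,248))]))
print("cutters",atz("top",*B(52,500),.0),"heatsink",atz("top",*B(262,505),.02),"mug",atz("top",*B(70,250),.03))
```

```text
hood low front [ 0.6195274  -0.18546357  0.16700002]
hose tip [0.7398985  0.09836513 0.21144258]
tray corner FL top [0.55398098 0.0376277  0.06598322]
tray base corner [0.51970294 0.04176671 0.01477151] [0.52288744 0.04257481 0.        ] [ 0.53517034 -0.15033573  0.        ]
tray FR  [ 0.54847198 -0.13162661  0.11968816]
box corner [ 0.47695917 -0.18683432  0.18373931]
cutters [0.41531462 0.38408322 0.        ] heatsink [0.40670054 0.14913679 0.02      ] mug [0.69261608 0.36590268 0.03      ]
```

step_arm([
  {"travel": [2.6, 5.0, 0], "twist": [0, 0, 5], "hand": -1},
  {"travel": [2.6, 5.0, 0], "twist": [0, 0, 5], "hand": -1},
  {"travel": [2.6, 5.0, 0], "twist": [0, 0, 5], "hand": -1},
  {"travel": [2.6, 5.0, 0], "twist": [0, 0, 5], "hand": -1},
  {"travel": [2.6, 5.0, 0], "twist": [0, 0, 5], "hand": -1},
  {"travel": [2.6, 5.0, 0], "twist": [0, 0, 5], "hand": -1},
  {"travel": [2.6, 5.0, 0], "twist": [0, 0, 5], "hand": -1},
  {"travel": [2.6, 5.0, 0], "twist": [0, 0, 5], "hand": -1},
], force=40)

```text
time: 1.15
ee_pos: [0.3985, -0.1145, 0.2563]
orientation: [0.864, 0.503, -0.0, 0.0]
contact_force: [1.2, 0.3, -0.4]
opening: -0.0004
```

step_arm([
  {"travel": [1.7, 5.3, 0], "twist": [0, 0, 4.2], "hand": -1},
  {"travel": [1.7, 5.3, 0], "twist": [0, 0, 4.2], "hand": -1},
  {"travel": [1.7, 5.3, 0], "twist": [0, 0, 4.2], "hand": -1},
  {"travel": [1.7, 5.3, 0], "twist": [0, 0, 4.2], "hand": -1},
  {"travel": [1.7, 5.3, 0], "twist": [0, 0, 4.2], "hand": -1},
  {"travel": [1.7, 5.3, 0], "twist": [0, 0, 4.2], "hand": -1},
  {"travel": [1.7, 5.3, 0], "twist": [0, 0, 4.2], "hand": -1},
  {"travel": [1.7, 5.3, 0], "twist": [0, 0, 4.2], "hand": -1},
])

```text
time: 2.15
ee_pos: [0.5348, 0.309, 0.2558]
orientation: [0.683, 0.731, -0.0, 0.0]
contact_force: [0.6, -0.5, 0.2]
opening: 0.0001
```

Run:
```python
from h import *
import pickle
i=camera_info("wrist");im=read_camera("wrist");pickle.dump(i,open("w1.pkl","wb"))
s=observe();print(s["ee_pos"],s["orientation"],s["contact_force"],s["qpos"])
cv2.imwrite("pics/w1.png",im[:,:,::-1])
print(proj("wrist",[[.5895,.272,.148],[.55,.272,.121],[.583,.356,.14],[.5895,.272,.121]],i))
```

```text
[0.53324448 0.31862726 0.25408157] [ 0.67860622  0.73448473  0.00273457 -0.0042776 ] [2.77785664 7.285149   0.16356103] [-0.10873474  0.56030279 -0.74608769  1.28305856  0.36392393  1.4310975
 -0.74504182]
[[350.25961213 258.52030365]
 [299.68247792 241.57340692]
 [354.38287309 151.15316574]
 [344.71226665 243.91381579]]
```

View pics/w1.png

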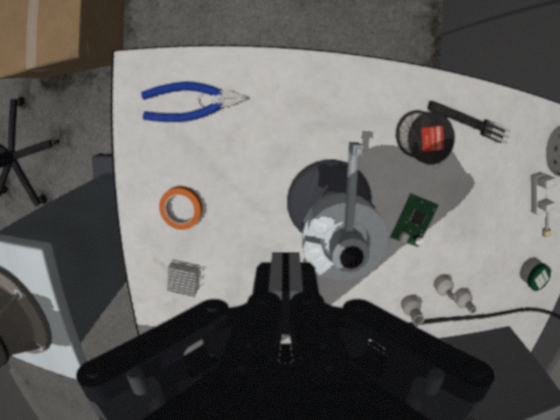

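Run:
```python
from h import *
crop(cv2.imread("pics/w1.png"),280,130,120,90*1+60,5.3,"pics/w1c.png")
```

```text
(no output)
```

View pics/w1c.png

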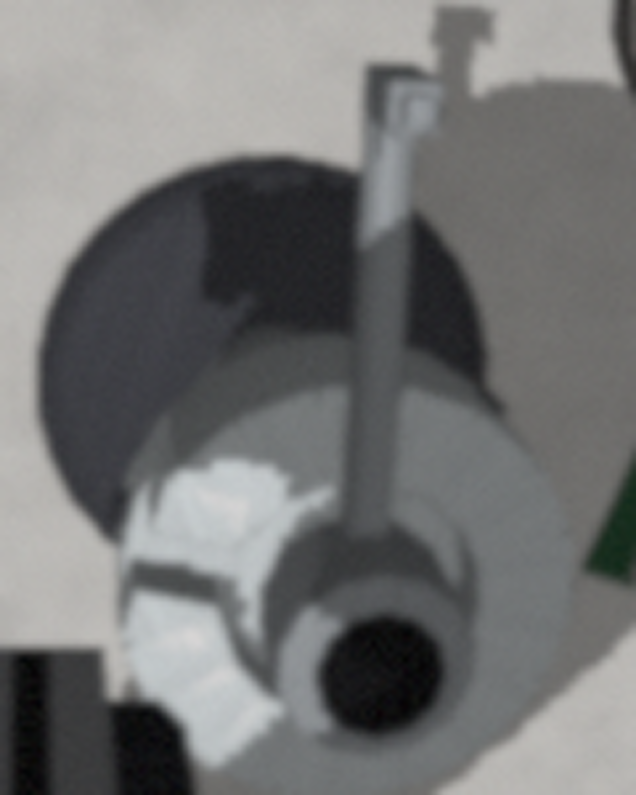

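Run:
```python
from h import *
import pickle
i=pickle.load(open("w1.pkl","rb"))
W=lambda X,Y:(280+(X+.5)/5.3-.5,130+(Y+.5)/5.3-.5)
ax=atz("wrist",*W(381,674),.148,i);print(ax)
A=np.array([.5895,.272,0])
for n,X,Y,z in (("lo out",135,594,.121),("lo in",215,601,.121),("up out",140,562,.121),("up out-flr",140,562,.113),("up in flr",235,582,.113),("prong",410,105,.146),("barend",385,75,.129)):
    p=atz("wrist",*W(X,Y),z,i);
    d=p-ax;e=p-A;print(n,p,np.hypot(*d[:2]),np.arctan2(d[1],d[0]),"|",np.hypot(*e[:2]),np.arctan2(e[1],e[0]))
t=cv2.imread("pics/w1.png")
for c in (2.90,2.98,3.06):
  P=[]
  u=np.array([np.cos(c),np.sin(c),0]);v=np.array([-u[1],u[0],0])
  for s in(-5,5):
    for r in (18,38.7): P.append(ax*[1,1,0]+u*r/1e3+v*s/1e3+[0,0,.121])
  q=proj("wrist",P,i);print(c,((q-[280,130])*5.3).round(0).tolist())
```

```text
[0.59025679 0.27362382 0.148     ]
lo out [0.55463423 0.27219826 0.121     ] 0.03565107501654373 -3.10159555311473 | 0.034866335936422695 3.1359062142309324
lo in [0.56780664 0.27172004 0.121     ] 0.02253072705061221 -3.056994378023435 | 0.02169516700250583 -3.1286878454286846
up out [0.5549243  0.27793447 0.121     ] 0.03559447554240027 3.0201902367086206 | 0.03508129338163324 2.971611845741256
up out-flr [0.55571879 0.27436921 0.113     ] 0.03454603752117286 3.1200143577105646 | 0.033864184423954044 3.0715733236048672
up in flr [0.57199581 0.27166752 0.113     ] 0.018365467509927645 -3.0348696700838667 | 0.017507344658405925 -3.1226008991108176
prong [0.58338409 0.35832952 0.146     ] 0.08498405488119014 1.6517551778154804 | 0.08654588949399479 1.641521925889623
barend [0.58316938 0.35997599 0.129     ] 0.08664253053963074 1.6526884494480822 | 0.08820346737965337 1.6426310399667503
2.9 [[258.0, 539.0], [137.0, 503.0], [237.0, 593.0], [117.0, 558.0]]
2.98 [[253.0, 546.0], [129.0, 520.0], [236.0, 601.0], [114.0, 576.0]]
3.06 [[248.0, 554.0], [122.0, 537.0], [237.0, 609.0], [112.0, 593.0]]
```

step_arm([
  {"travel": [2.0, 0.7, 0], "hand": -1},
  {"travel": [2.0, 0.7, 0], "hand": -1},
  {"travel": [2.0, 0.7, 0], "hand": -1},
  {"travel": [2.0, 0.7, 0], "hand": -1},
  {"travel": [0, 0, -3.0], "hand": -1},
  {"travel": [0, 0, -3.0], "hand": -1},
  {"travel": [0, 0, -3.0], "hand": -1},
  {"travel": [0, 0, -2.0], "hand": -1},
])

```text
invalid input at $.plan[0]: expected keys twist, travel, hand
```

Run:
```python
from h import *
im=read_camera("wrist")
s=observe();print(s["ee_pos"],s["orientation"],s["contact_force"])
cv2.imwrite("pics/w2.png",im[:,:,::-1])
```

```text
[0.53185527 0.31537963 0.25422333] [ 6.79458029e-01  7.33704565e-01  5.64904519e-04 -3.75205829e-03] [-0.84227169 -0.49057524  0.2096728 ]
```

View pics/w2.png

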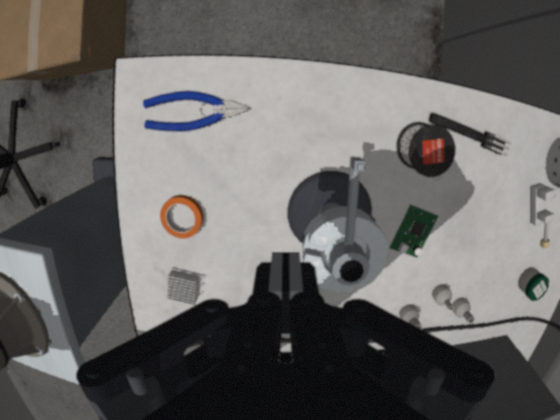

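step_arm([
  {"travel": [2.0, 0.6, 0], "twist": [0, 0, 0], "hand": -1},
  {"travel": [2.0, 0.6, 0], "twist": [0, 0, 0], "hand": -1},
  {"travel": [2.0, 0.6, 0], "twist": [0, 0, 0], "hand": -1},
  {"travel": [2.0, 0.6, 0], "twist": [0, 0, 0], "hand": -1},
  {"travel": [0, 0, -3.0], "twist": [0, 0, 0], "hand": -1},
  {"travel": [0, 0, -3.0], "twist": [0, 0, 0], "hand": -1},
  {"travel": [0, 0, -3.0], "twist": [0, 0, 0], "hand": -1},
  {"travel": [0, 0, -2.0], "twist": [0, 0, 0], "hand": -1},
])

```text
time: 3.25
ee_pos: [0.6136, 0.33, 0.1439]
orientation: [0.684, 0.73, -0.002, 0.0]
contact_force: [0.2, -0.2, 0.7]
opening: 0.0002
```

Run:
```python
from h import *
im=read_camera("wrist")
s=observe();print(s["ee_pos"],s["orientation"],s["contact_force"])
cv2.imwrite("pics/w3.png",im[:,:,::-1])
```

```text
[0.61244841 0.32916958 0.1410763 ] [ 6.83383422e-01  7.30048429e-01 -4.02072307e-03 -4.72253016e-04] [-0.84260917 -0.7395743  -1.92024213]
```

View pics/w3.png

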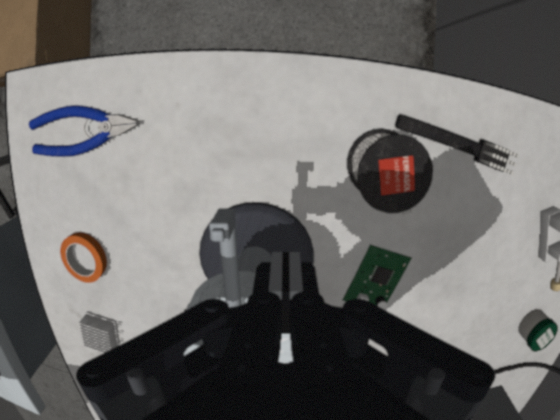

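```bash
cat > arc.py <<'E'
import numpy as np,sys
A=np.array([.590,.2725])
def C(th,o,r=.062): return A+r*np.array([np.cos(th),np.sin(th)])+o*np.array([np.sin(th),-np.cos(th)])
if __name__=="__main__":
    x,y,t0,t1,o,n=map(float,sys.argv[1:7])
    p=np.array([x,y]);
    for th in np.linspace(t0,t1,int(n)+1)[1:]:
        q=C(th,o);d=np.round((q-p)*100,2);p=p+d/100;print(d,round(np.degrees((t1-t0)/n),2),th.round(3),p.round(4))
E
python3 arc.py .614 .3325 1.645 2.545 .0185 15
```

```text
[-1.4   0.39] 3.44 1.705 [0.6    0.3364]
[-0.38  0.05] 3.44 1.765 [0.5962 0.3369]
[-0.39  0.03] 3.44 1.825 [0.5923 0.3372]
[-0.39 -0.  ] 3.44 1.885 [0.5884 0.3372]
[-0.38 -0.02] 3.44 1.945 [0.5846 0.337 ]
[-0.39 -0.05] 3.44 2.005 [0.5807 0.3365]
[-0.38 -0.06] 3.44 2.065 [0.5769 0.3359]
[-0.38 -0.09] 3.44 2.125 [0.5731 0.335 ]
[-0.37 -0.12] 3.44 2.185 [0.5694 0.3338]
[-0.37 -0.13] 3.44 2.245 [0.5657 0.3325]
[-0.35 -0.16] 3.44 2.305 [0.5622 0.3309]
[-0.35 -0.18] 3.44 2.365 [0.5587 0.3291]
[-0.33 -0.19] 3.44 2.425 [0.5554 0.3272]
[-0.32 -0.22] 3.44 2.485 [0.5522 0.325 ]
[-0.31 -0.24] 3.44 2.545 [0.5491 0.3226]
```

step_arm([
  {"travel": [0, 0.2, -1.0], "twist": [0, 0, 0], "hand": -1},
  {"travel": [-0.4, 0.2, 0], "twist": [0, 0, 1], "hand": -1},
  {"travel": [-0.4, 0, 0], "twist": [0, 0, 1], "hand": -1},
  {"travel": [-0.4, 0, 0], "twist": [0, 0, 1], "hand": -1},
  {"travel": [-0.4, 0, 0], "twist": [0, 0, 3.4], "hand": -1},
  {"travel": [-0.4, 0, 0], "twist": [0, 0, 3.4], "hand": -1},
  {"travel": [-0.4, 0, 0], "twist": [0, 0, 3.4], "hand": -1},
  {"travel": [-0.4, 0, 0], "twist": [0, 0, 3.4], "hand": -1},
])

```text
time: 4.3
ee_pos: [0.5866, 0.337, 0.1375]
orientation: [0.569, 0.822, 0.002, 0.0]
contact_force: [1.1, 1.4, -0.6]
opening: 0.0001
```

Run:
```python
from h import *
s=observe();print(s["ee_pos"],s["orientation"],s["contact_force"])
im=read_camera("wrist")
cv2.imwrite("pics/w4.png",im[:,:,::-1])
```

```text
[0.58656734 0.33696718 0.13751124] [5.69491550e-01 8.21995018e-01 1.84420054e-03 4.04385042e-04] [ 1.07317432  1.40610484 -0.59005841]
```

View pics/w4.png

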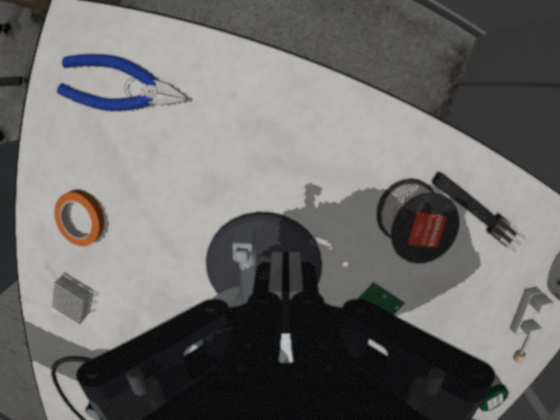

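```bash
cat > hookang.py <<'E'
from h import *
import sys
u,v=map(float,sys.argv[1:3]);z=float(sys.argv[3]) if len(sys.argv)>3 else .144
p=atz("wrist",u,v,z);d=p[:2]-[.590,.2725];s=observe()
print(p,np.hypot(*d),"ang",np.arctan2(d[1],d[0]))
th=np.arctan2(d[1],d[0]);e=s["ee_pos"][:2]-[.590,.2725]
print("finger r,o (cw):",e@[np.cos(th),np.sin(th)],e@[np.sin(th),-np.cos(th)])
E
python3 hookang.py 243 250; python3 arc.py .586 .3365 1.93 2.55 .016 8
```

```text
[0.56219573 0.35474384 0.144     ] 0.08681663032980996 ang 1.896804830297294
finger r,o (cw): 0.062292635685018215 0.01675227708976395
[-0.77 -0.11] 4.44 2.007 [0.5783 0.3354]
[-0.49 -0.1 ] 4.44 2.085 [0.5734 0.3344]
[-0.47 -0.15] 4.44 2.162 [0.5687 0.3329]
[-0.46 -0.18] 4.44 2.24 [0.5641 0.3311]
[-0.45 -0.22] 4.44 2.318 [0.5596 0.3289]
[-0.42 -0.25] 4.44 2.395 [0.5554 0.3264]
[-0.41 -0.29] 4.44 2.472 [0.5513 0.3235]
[-0.38 -0.31] 4.44 2.55 [0.5475 0.3204]
```

step_arm([
  {"travel": [-0.5, -0.1, 0], "twist": [0, 0, 4.2], "hand": -1},
  {"travel": [-0.5, -0.1, 0], "twist": [0, 0, 4.2], "hand": -1},
  {"travel": [-0.5, -0.15, 0], "twist": [0, 0, 4.2], "hand": -1},
  {"travel": [-0.46, -0.2, 0], "twist": [0, 0, 4.2], "hand": -1},
  {"travel": [-0.45, -0.2, 0], "twist": [0, 0, 4.2], "hand": -1},
  {"travel": [-0.42, -0.25, 0], "twist": [0, 0, 4.2], "hand": -1},
  {"travel": [-0.4, -0.3, 0], "twist": [0, 0, 4.2], "hand": -1},
  {"travel": [-0.38, -0.3, 0], "twist": [0, 0, 4.2], "hand": -1},
])

```text
time: 5.35
ee_pos: [0.5499, 0.3213, 0.1374]
orientation: [0.308, 0.952, 0.002, 0.0]
contact_force: [0.6, 2.4, 0.3]
opening: -0.0001
```

Run:
```python
from h import *
s=observe();print(s["ee_pos"],s["orientation"],s["contact_force"])
im=read_camera("wrist")
cv2.imwrite("pics/w5.png",im[:,:,::-1])
```

```text
[0.54994449 0.32129164 0.13736307] [3.07574634e-01 9.51522442e-01 1.66625906e-03 3.33028214e-04] [0.62383652 2.43523818 0.26190502]
```

View pics/w5.png

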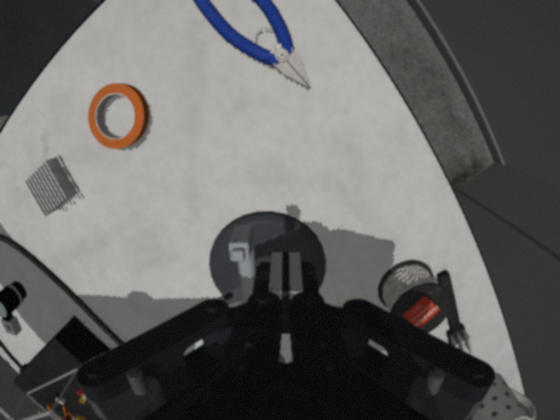

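```bash
python3 hookang.py 239 249;  python3 arc.py .5499 .3213 2.50 2.80 .0165 8
```

```text
[0.51854185 0.32122369 0.144     ] 0.08648852437852055 ang 2.5431525181515067
finger r,o (cw): 0.06061820297906745 0.017012444983647068
[-0.16 -0.  ] 2.15 2.538 [0.5483 0.3213]
[-0.18 -0.16] 2.15 2.575 [0.5465 0.3197]
[-0.17 -0.17] 2.15 2.612 [0.5448 0.318 ]
[-0.17 -0.17] 2.15 2.65 [0.5431 0.3163]
[-0.16 -0.18] 2.15 2.688 [0.5415 0.3145]
[-0.15 -0.18] 2.15 2.725 [0.54   0.3127]
[-0.15 -0.19] 2.15 2.762 [0.5385 0.3108]
[-0.14 -0.2 ] 2.15 2.8 [0.5371 0.3088]
```

step_arm([
  {"travel": [-0.16, -0.12, 0], "twist": [0, 0, 2], "hand": -1},
  {"travel": [-0.16, -0.14, 0], "twist": [0, 0, 2], "hand": -1},
  {"travel": [-0.16, -0.15, 0], "twist": [0, 0, 2], "hand": -1},
  {"travel": [-0.16, -0.16, 0], "twist": [0, 0, 2], "hand": -1},
  {"travel": [-0.14, -0.16, 0], "twist": [0, 0, 2], "hand": -1},
  {"travel": [-0.13, -0.16, 0], "twist": [0, 0, 2], "hand": -1},
  {"travel": [-0.12, -0.16, 0], "twist": [0, 0, 2], "hand": -1},
  {"travel": [-0.1, -0.16, 0], "twist": [0, 0, 2], "hand": -1},
])

```text
time: 6.4
ee_pos: [0.5384, 0.3075, 0.1361]
orientation: [0.172, 0.985, -0.0, -0.0]
contact_force: [-0.4, 1.6, 0.9]
opening: -0.0001
```

Run:
```python
from h import *
s=observe();print(s["ee_pos"],s["orientation"],s["contact_force"])
im=read_camera("wrist")
cv2.imwrite("pics/w6.png",im[:,:,::-1])
im=read_camera("top")
cv2.imwrite("pics/t6.png",im[:,:,::-1])
crop(im[:,:,::-1],150,150,80,60,10,"pics/t6c.png");crop(cv2.imread("pics/w6.png"),200,190,140,105,5.7,"pics/w6c.png")
```

```text
[0.53842873 0.30745551 0.13610706] [ 1.72347610e-01  9.85036138e-01 -2.71128595e-04 -1.86425772e-04] [-0.37696534  1.57437834  0.9339117 ]
```

View pics/w6c.png

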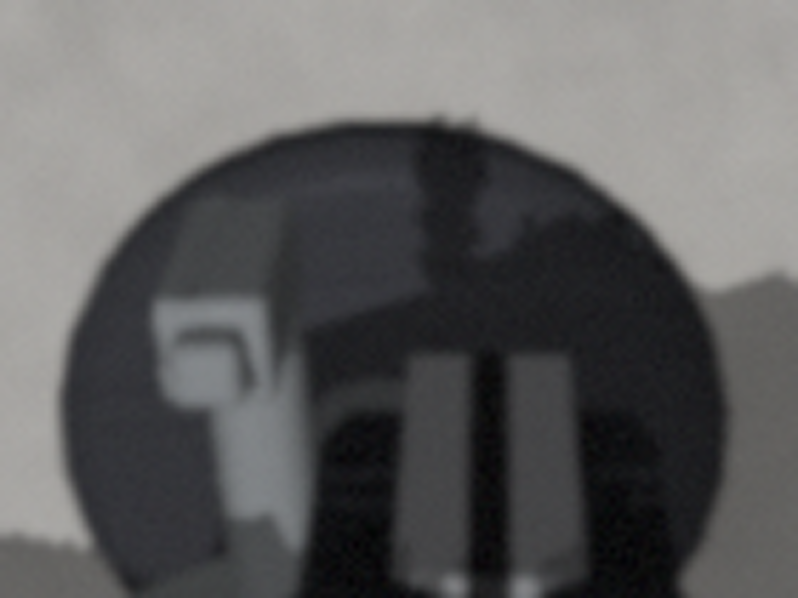

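View pics/t6c.png

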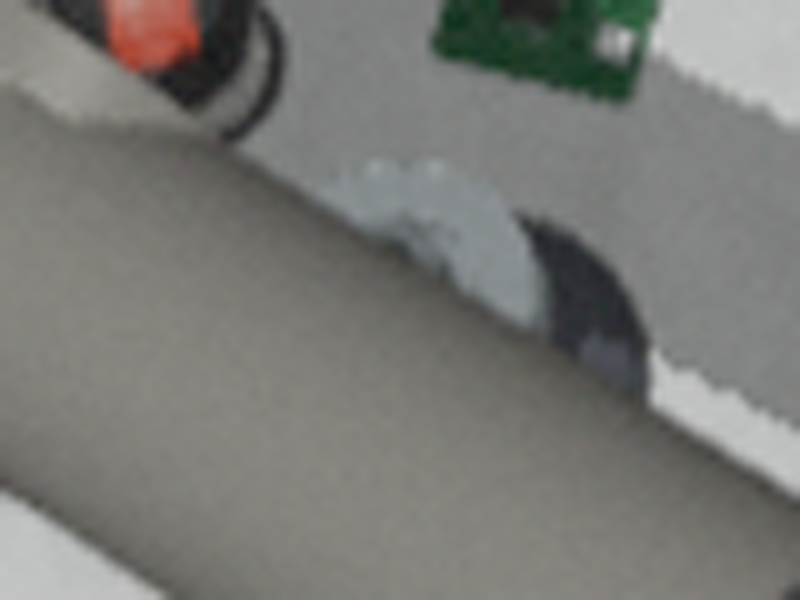

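```bash
python3 hookang.py 236 256 .146;  python3 arc.py .5384 .3075 2.77 2.90 .0165 8
```

```text
[0.50934554 0.29747229 0.146     ] 0.0844319636964493 ang 2.841333034454499
finger r,o (cw): 0.05948217239181487 0.01737529566225074
[-0.08  0.2 ] 0.93 2.786 [0.5376 0.3095]
[-0.06 -0.08] 0.93 2.802 [0.537  0.3087]
[-0.06 -0.09] 0.93 2.819 [0.5364 0.3078]
[-0.05 -0.09] 0.93 2.835 [0.5359 0.3069]
[-0.06 -0.08] 0.93 2.851 [0.5353 0.3061]
[-0.05 -0.09] 0.93 2.867 [0.5348 0.3052]
[-0.05 -0.09] 0.93 2.884 [0.5343 0.3043]
[-0.06 -0.09] 0.93 2.9 [0.5337 0.3034]
```

step_arm([
  {"travel": [-0.03, -0.08, 0], "twist": [0, 0, 0.8], "hand": -1},
  {"travel": [-0.03, -0.08, 0], "twist": [0, 0, 0.8], "hand": -1},
  {"travel": [-0.03, -0.08, 0], "twist": [0, 0, 0.8], "hand": -1},
  {"travel": [-0.03, -0.08, 0], "twist": [0, 0, 0.8], "hand": -1},
  {"travel": [-0.02, -0.08, 0], "twist": [0, 0, 0.8], "hand": -1},
  {"travel": [-0.02, -0.08, 0], "twist": [0, 0, 0.8], "hand": -1},
  {"travel": [-0.02, -0.08, 0], "twist": [0, 0, 0.8], "hand": -1},
  {"travel": [0, 0, 0], "twist": [0, 0, 0.8], "hand": -1},
])

```text
time: 7.5
ee_pos: [0.537, 0.3019, 0.1363]
orientation: [0.118, 0.993, -0.0, 0.0]
contact_force: [-0.9, 0.3, -0.1]
opening: 0.0
```

```bash
cat > look.py <<'E'
from h import *
import sys
s=observe();print(s["time"],s["ee_pos"],s["orientation"],s["contact_force"])
im=read_camera("wrist")[:,:,::-1];n=sys.argv[1]
cv2.imwrite(f"pics/{n}.png",im);crop(im,200,190,140,105,5.7,f"pics/{n}c.png")
E
python3 look.py w7
```

```text
7.5 [0.5369818  0.30191724 0.13630908] [ 1.17937204e-01  9.93021044e-01 -1.27732559e-04  6.85559602e-05] [-0.94701939  0.2746445  -0.0565096 ]
```

View pics/w7c.png

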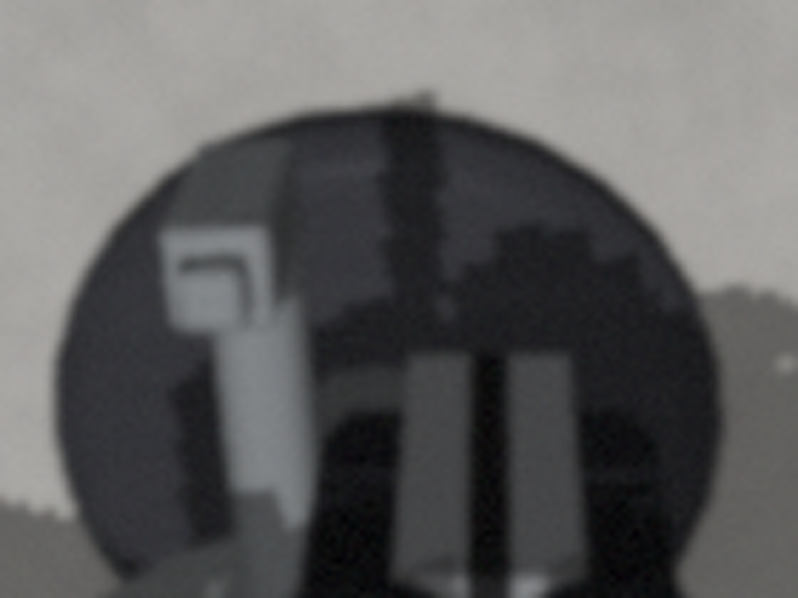

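```bash
python3 hookang.py 237 242 .146
```

```text
[0.50381479 0.29150205 0.146     ] 0.08825513265268006 ang 2.9245852214877304
finger r,o (cw): 0.0581664973250218 0.017385403969862896
```

step_arm([
  {"travel": [-0.02, -0.05, 0], "twist": [0, 0, 0.4], "hand": -1},
  {"travel": [-0.02, -0.05, 0], "twist": [0, 0, 0.4], "hand": -1},
  {"travel": [-0.02, -0.05, 0], "twist": [0, 0, 0.4], "hand": -1},
  {"travel": [-0.02, -0.05, 0], "twist": [0, 0, 0.4], "hand": -1},
  {"travel": [-0.02, -0.05, 0], "twist": [0, 0, 0.4], "hand": -1},
  {"travel": [-0.02, -0.05, 0], "twist": [0, 0, 0.4], "hand": -1},
  {"travel": [0, 0, 0], "twist": [0, 0, 0.4], "hand": -1},
  {"travel": [0, 0, 0], "twist": [0, 0, 0], "hand": -1},
])

```text
time: 8.55
ee_pos: [0.5356, 0.2993, 0.1363]
orientation: [0.094, 0.996, 0.0, -0.0]
contact_force: [-0.4, 0.4, -0.0]
opening: 0.0
```

```bash
python3 look.py w8
```

```text
8.55 [0.53561769 0.29930059 0.13633139] [ 9.38477651e-02  9.95586552e-01  1.18126123e-04 -2.19808053e-05] [-0.39826047  0.43043507 -0.02144039]
```

View pics/w8c.png

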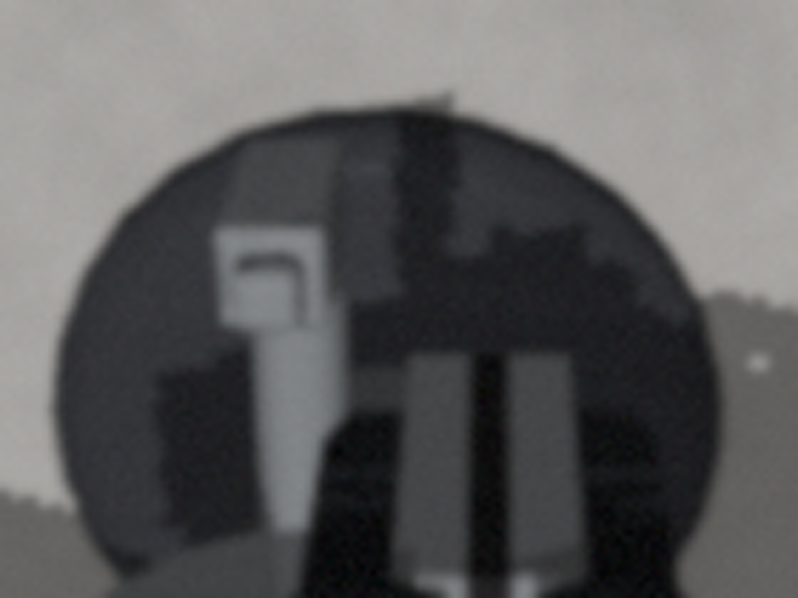

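```bash
python3 hookang.py 247 241.2 .146;python3 hookang.py 247 241.2 .138
python3 - <<'E'
from h import *
im=read_camera("scene")[:,:,::-1];cv2.imwrite("pics/s8.png",im);crop(im,160,215,100,75,8,"pics/s8c.png")
E
```

```text
[0.50341717 0.29092562 0.146     ] 0.08852169234867177 ang 2.931911481051672
finger r,o (cw): 0.05872931505106853 0.014878428169453882
[0.50692515 0.28919319 0.138     ] 0.08473543244741347 ang 2.943291934364396
finger r,o (cw): 0.058556192334591264 0.015545816493051094
```

View pics/s8c.png

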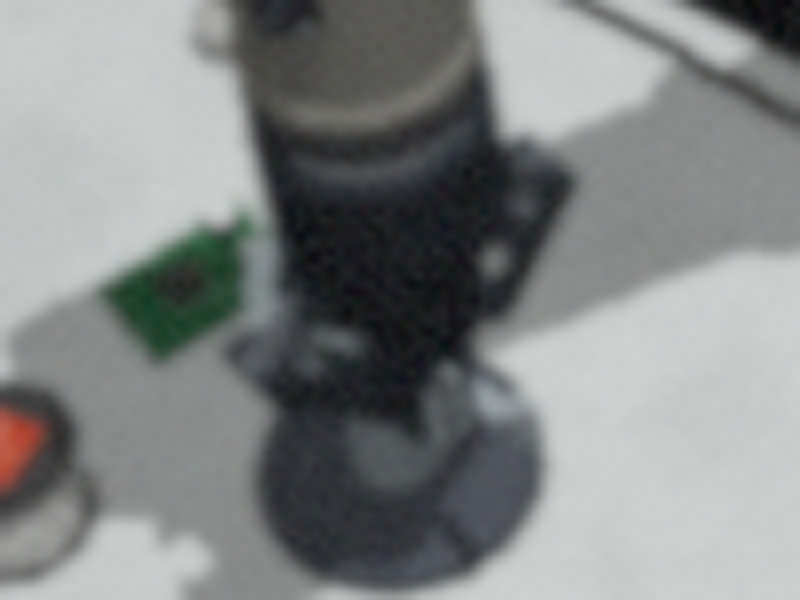

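step_arm([
  {"travel": [0.2, 1.0, 0], "twist": [0, 0, 0], "hand": -1},
  {"travel": [0.2, 1.0, 0], "twist": [0, 0, 0], "hand": -1},
  {"travel": [0, 0.5, 2.0], "twist": [0, 0, 0], "hand": -1},
  {"travel": [0, 0, 3.0], "twist": [0, 0, 0], "hand": -1},
  {"travel": [0, 0, 3.0], "twist": [0, 0, 0], "hand": -1},
  {"travel": [-4.0, -2.0, 3.0], "twist": [0, 0, 0], "hand": -1},
  {"travel": [-4.0, -3.0, 1.0], "twist": [0, 0, 0], "hand": -1},
  {"travel": [-2, -3.0, 0], "twist": [0, 0, 0], "hand": -1},
])

```text
time: 9.65
ee_pos: [0.4376, 0.2458, 0.2576]
orientation: [0.092, 0.996, 0.001, 0.001]
contact_force: [0.3, -0.4, -0.0]
opening: 0.0002
```

Run:
```python
from h import *
s=observe();print(s["ee_pos"],s["contact_force"])
i=camera_info("wrist");im=read_camera("wrist")[:,:,::-1];cv2.imwrite("pics/w9.png",im)
import pickle;pickle.dump(i,open("w9.pkl","wb"))
print(proj("wrist",[[.590,.2725,.14]],i))
im=read_camera("scene")[:,:,::-1];cv2.imwrite("pics/s9.png",im);crop(im,160,215,100,75,8,"pics/s9c.png")
im=read_camera("top")[:,:,::-1];cv2.imwrite("pics/t9.png",im);crop(im,150,150,80,60,10,"pics/t9c.png")
```

```text
[0.43756356 0.24581925 0.25761608] [ 0.28620017 -0.36341902 -0.02448312]
[[340.41549249 345.07615862]]
```

View pics/w9.png

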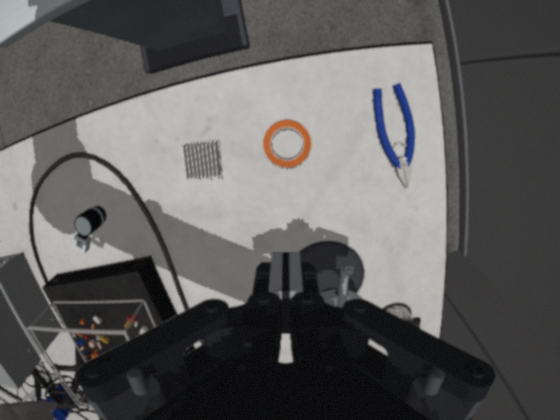

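View pics/s9c.png

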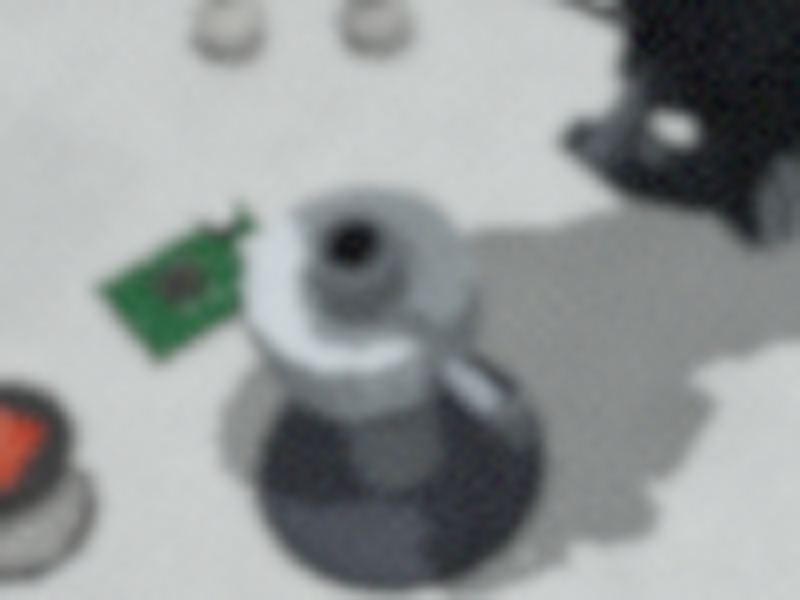

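View pics/t9c.png

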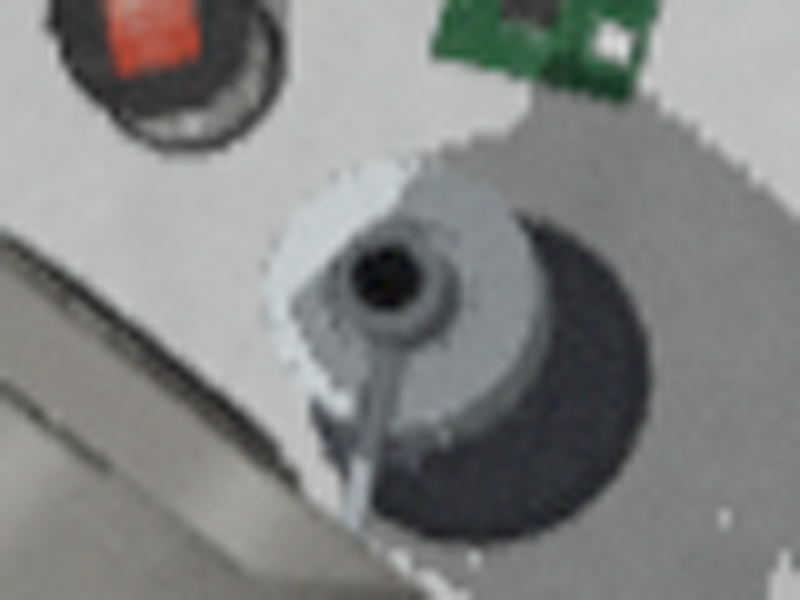

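Run:
```python
from h import *
for n in("scene","top"):
  print(n,proj(n,[[.59,.2725,.148],[.59,.2725,.140]]))
a=cv2.imread("pics/scene0.png");b=cv2.imread("pics/s9.png");t=cv2.imread("pics/top0.png");u=cv2.imread("pics/t9.png")
for im,x,y in((a,193,233),(b,193,233),(t,178,167),(u,178,167)):
  g=cv2.cvtColor(im,cv2.COLOR_BGR2GRAY)[y:y+22,x:x+22].astype(float);w=np.clip(70-g,0,None);yy,xx=np.mgrid[:22,:22]
  print((xx*w).sum()/w.sum()+x,(yy*w).sum()/w.sum()+y,w.sum())
c=lambda x0,y0,k,X,Y:(x0+(X+.5)/k-.5,y0+(Y+.5)/k-.5)
ax=np.array([.59,.2725])
for X,Y,z in((370,440,.117),(355,515,.117),(382,370,.117)):
  for zz in(z,):
    p=atz("top",*c(150,150,10,X,Y),zz)[:2]-ax;print(np.hypot(*p),np.arctan2(p[1],p[0]))
```

```text
scene [[202.98815726 242.92100753]
 [203.37610434 244.71607043]]
top [[187.6655814  176.67917124]
 [188.27855851 177.3381081 ]]
203.40740740740742 243.46913580246914 324.0
203.6353887399464 245.1970509383378 746.0
187.5174081237911 176.8549323017408 1034.0
188.1860618014464 177.4102564102564 1521.0
0.041779453486765546 2.935344814969805
0.06327244464594313 2.9483339894249916
0.021774253699691312 2.874723172765893
```

step_arm([
  {"travel": [0, -2.4, 0], "twist": [0, 0, -10.4], "hand": 0.4},
  {"travel": [0, -2.4, 0], "twist": [0, 0, -10.4], "hand": 0.4},
  {"travel": [0, -2.4, 0], "twist": [0, 0, -10.4], "hand": 0.4},
  {"travel": [0, -2.4, 0], "twist": [0, 0, -10.4], "hand": 0.4},
  {"travel": [0, -2.4, 0], "twist": [0, 0, -10.4], "hand": 0.4},
  {"travel": [0, -2.4, 0], "twist": [0, 0, -10.4], "hand": 0.4},
  {"travel": [0, -2.4, 0], "twist": [0, 0, -10.4], "hand": 0.4},
  {"travel": [0, -2.4, 0], "twist": [0, 0, -10.4], "hand": 0.4},
])

```text
time: 10.8
ee_pos: [0.4409, 0.0529, 0.2568]
orientation: [0.732, 0.681, 0.001, 0.0]
contact_force: [-0.3, 0.3, -0.1]
opening: 0.0597
```

step_arm([
  {"travel": [0, -1.2, 0], "twist": [0, 0, -10.4], "hand": 0.4},
  {"travel": [0, -1.2, 0], "twist": [0, 0, -10.4], "hand": 0.4},
  {"travel": [0, -1.2, 0], "twist": [0, 0, -10.4], "hand": 0.4},
  {"travel": [0, -1.2, 0], "twist": [0, 0, -10.4], "hand": 0.4},
  {"travel": [0, -1.2, 0], "twist": [0, 0, -10.4], "hand": 0.4},
  {"travel": [0, -1.2, 0], "twist": [0, 0, -10.4], "hand": 0.4},
  {"travel": [0, 0, 0], "twist": [0, 0, -10.4], "hand": 0.4},
  {"travel": [0, 0, 0], "twist": [0, 0, -10.4], "hand": 0.4},
])

```text
time: 11.8
ee_pos: [0.4411, -0.0187, 0.2566]
orientation: [1.0, 0.023, 0.001, -0.0]
contact_force: [-0.1, 0.0, -0.1]
opening: 0.0602
```

Run:
```python
from h import *
s=observe();print(s["time"],s["ee_pos"],s["orientation"],s["qpos"],s["contact_force"])
q=s["orientation"];print("x ang",np.degrees(2*np.arctan2(q[1],q[0])))
```

```text
11.8 [ 0.44113021 -0.01867943  0.25655257] [ 9.99741050e-01  2.27427102e-02  6.02337963e-04 -4.88693355e-04] [ 0.61366911  0.13175843 -0.67078403  1.76521528  0.08455184  1.27270414
 -1.60297366] [-0.12852885  0.02551472 -0.09199079]
x ang 2.6063481178880124
```

step_arm([
  {"travel": [0.2, 0, -1.5], "twist": [0, 0, -10.4], "hand": 0.4},
  {"travel": [0.2, 0, -1.5], "twist": [0, 0, -10.4], "hand": 0.4},
  {"travel": [0.2, 0, -1.5], "twist": [0, 0, -10.4], "hand": 0.4},
  {"travel": [0.2, 0, -1.5], "twist": [0, 0, -10.4], "hand": 0.4},
  {"travel": [0, 0, -1.5], "twist": [0, 0, 0], "hand": 0.4},
  {"travel": [0, 0, 0], "twist": [0, 0, 0], "hand": 0.4},
  {"travel": [0, 0, 0], "twist": [0, 0, 0], "hand": 0.4},
  {"travel": [0, 0, 0], "twist": [0, 0, 0], "hand": 0.4},
])

```text
time: 12.8
ee_pos: [0.4483, -0.0198, 0.182]
orientation: [0.943, -0.332, 0.001, -0.0]
contact_force: [-0.0, 0.3, -0.0]
opening: 0.0599
```

Run:
```python
from h import *
import pickle
s=observe();i=camera_info("wrist");im=read_camera("wrist")[:,:,::-1];cv2.imwrite("pics/w10.png",im);pickle.dump(i,open("w10.pkl","wb"))
crop(im,225,165,120,90,6.6,"pics/w10c.png")
print(s["time"],s["ee_pos"],s["orientation"],s["qpos"],s["contact_force"])
q=s["orientation"];print("x ang",np.degrees(2*np.arctan2(q[1],q[0])))
e=s["ee_pos"];print(proj("wrist",[[.4497,-.0187,.044],[.473,-.0373,.044]],i))
```

```text
12.8 [ 0.44828178 -0.01979834  0.18197997] [ 9.43389545e-01 -3.31685969e-01  7.44371280e-04 -1.74718258e-04] [ 0.52063336  0.21034391 -0.59082232  1.87192255  0.13142354  1.09619541
 -2.367056  ] [-0.00776408  0.3003282  -0.02661896]
x ang -38.74228964481386
[[283.74528366 198.84911388]
 [283.56220834 163.46740467]]
```

View pics/w10.png

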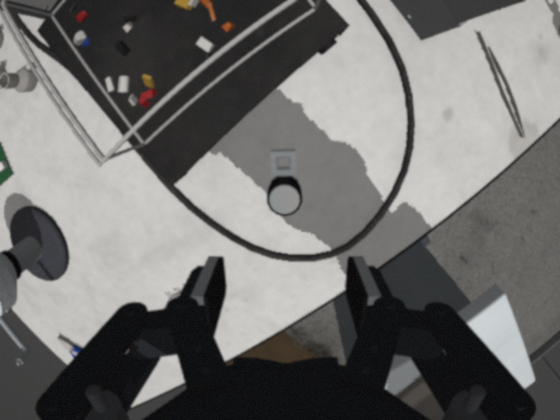

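View pics/w10c.png

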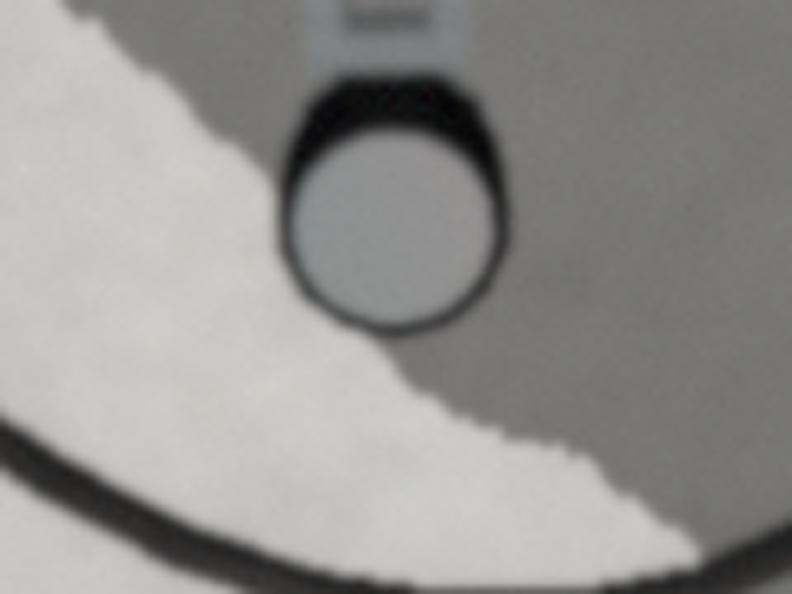

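Run:
```python
from h import *
import pickle
i=pickle.load(open("w10.pkl","rb"))
print(atz("wrist",284.5,199.1,.044,i),atz("wrist",283.4,162.3,.044,i))
s=observe();print(s["ee_pos"])
```

```text
[ 0.44913901 -0.01904997  0.044     ] [ 0.47382681 -0.03779964  0.044     ]
[ 0.44818313 -0.01989349  0.18194479]
```

step_arm([
  {"travel": [0.12, 0.08, -2.5], "twist": [0, 0, 0], "hand": 0.4},
  {"travel": [0, 0, -2.5], "twist": [0, 0, 0], "hand": 0.4},
  {"travel": [0, 0, -2.5], "twist": [0, 0, 0], "hand": 0.4},
  {"travel": [0, 0, -2.5], "twist": [0, 0, 0], "hand": 0.4},
  {"travel": [0, 0, -2.0], "twist": [0, 0, 0], "hand": 0.4},
  {"travel": [0, 0, -1.5], "twist": [0, 0, 0], "hand": 0.4},
  {"travel": [0, 0, -1.0], "twist": [0, 0, 0], "hand": 0.4},
  {"travel": [0, 0, 0], "twist": [0, 0, 0], "hand": 0.4},
])

```text
time: 13.85
ee_pos: [0.4486, -0.0191, 0.036]
orientation: [0.943, -0.332, -0.0, 0.0]
contact_force: [0.3, -0.8, -0.3]
opening: 0.0598
```

Run:
```python
from h import *
s=observe();i=camera_info("wrist");im=read_camera("wrist")[:,:,::-1];cv2.imwrite("pics/w11.png",im)
print(s["time"],s["ee_pos"],s["orientation"],s["contact_force"])
```

```text
13.85 [ 0.44863973 -0.01905173  0.03597891] [ 9.43298443e-01 -3.31945560e-01 -4.20449012e-04  1.21320899e-04] [ 0.29670905 -0.8489629  -0.32544371]
```

View pics/w11.png

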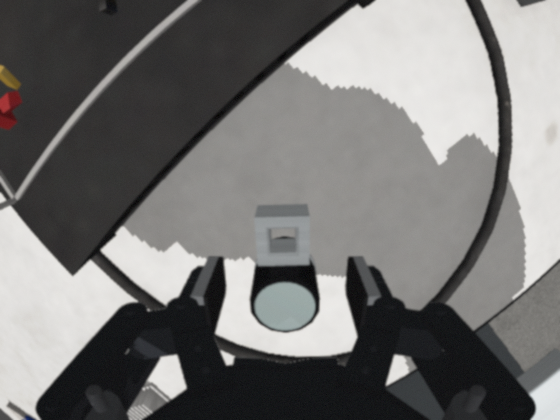

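step_arm([
  {"travel": [0, 0, 0], "twist": [0, 0, 0], "hand": -0.4},
  {"travel": [0, 0, 0], "twist": [0, 0, 0], "hand": -1},
  {"travel": [0, 0, 0], "twist": [0, 0, 0], "hand": -1},
  {"travel": [0, 0, 0], "twist": [0, 0, 0], "hand": -1},
  {"travel": [0, 0, 0], "twist": [0, 0, 0], "hand": -1},
  {"travel": [0, 0, 0], "twist": [0, 0, 0], "hand": -1},
  {"travel": [0, 0, 1.0], "twist": [0, 0, 0], "hand": -1},
  {"travel": [0, 0, 2.0], "twist": [0, 0, 0], "hand": -1},
], force=25)

```text
time: 14.9
ee_pos: [0.4478, -0.019, 0.0662]
orientation: [0.943, -0.332, -0.001, 0.0]
contact_force: [-0.1, -0.0, -0.4]
opening: 0.0293
```

Run:
```python
from h import *
s=observe();i=camera_info("wrist");im=read_camera("wrist")[:,:,::-1];cv2.imwrite("pics/w12.png",im);crop(im,225,185,120,90*1+60,5.3,"pics/w12c.png")
print(s["time"],s["ee_pos"],s["orientation"],s["contact_force"],s["opening"])
```

```text
14.9 [ 0.44781293 -0.01900794  0.06615204] [ 9.43298997e-01 -3.31941881e-01 -1.24310661e-03  2.11954700e-04] [-0.11723382 -0.02109217 -0.44710695] 0.029322336888458967
```

View pics/w12c.png

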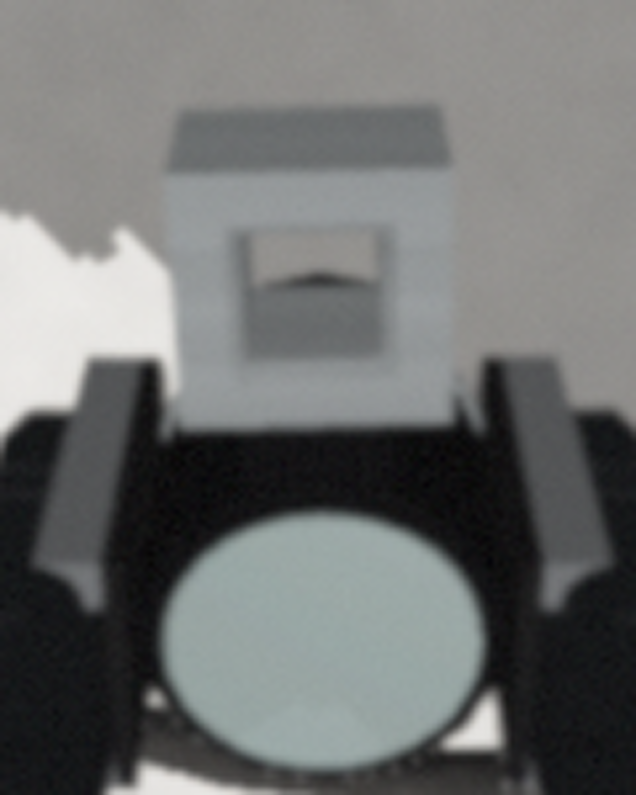

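Run:
```python
from h import *
i=camera_info("wrist");s=observe();e=s["ee_pos"];Rt=R.from_quat(s["orientation"])
W=lambda X,Y:(225+(X+.5)/5.3-.5,185+(Y+.5)/5.3-.5)
z=e[2]+.008
P=[atz("wrist",*W(*c),z,i) for c in((166,169),(452,166),(460,426),(181,430),(313,294))]
for p in P: print(p, Rt.inv().apply(p-e).round(4))
c=np.mean(P[:4],0);print("sizes",[np.linalg.norm(P[k]-P[(k+1)%4]).round(4) for k in range(4)])
print("c",Rt.inv().apply(c-e))
d=(P[0]+P[1]-P[2]-P[3]);print("lug x angle",np.degrees(np.arctan2(d[1],d[0])), "tool x",np.degrees(2*np.arctan2(s["orientation"][1],s["orientation"][0])))
b=atz("wrist",*W(322,640),z,i);print("barrel",b,Rt.inv().apply(b-e))
```

```text
[ 0.4885129  -0.03548574  0.07683543] [ 0.0403 -0.011  -0.0079]
[ 0.47638779 -0.05092982  0.07683543] [ 0.0405  0.0086 -0.0079]
[ 0.45977021 -0.03907649  0.07683543] [ 0.0201  0.0098 -0.008 ]
[ 0.47230172 -0.02293051  0.07683543] [ 0.0198 -0.0106 -0.0079]
[ 0.47485761 -0.03743968  0.07683543] [ 0.0308 -0.0009 -0.0079]
sizes [np.float64(0.0196), np.float64(0.0204), np.float64(0.0204), np.float64(0.0205)]
c [ 0.03015704 -0.00080851 -0.00791381]
lug x angle -36.631220593673206 tool x -38.76454186775513
barrel [ 0.45096555 -0.01902713  0.07683543] [ 0.00068767 -0.00033027 -0.00799748]
```

step_arm([
  {"travel": [0, 0, 3.5], "twist": [0, 0, 0], "hand": -1},
  {"travel": [0, 0, 3.5], "twist": [0, 0, 0], "hand": -1},
  {"travel": [0, 0.5, 3.5], "twist": [0, 0, 0], "hand": -1},
  {"travel": [0.3, 3.0, 3.0], "twist": [0, 0, 3.5], "hand": -1},
  {"travel": [0.4, 4.5, 0], "twist": [0, 0, 4], "hand": -1},
  {"travel": [0.4, 4.5, 0], "twist": [0, 0, 4], "hand": -1},
  {"travel": [0.4, 4.5, 0], "twist": [0, 0, 4], "hand": -1},
  {"travel": [0.4, 4.5, 0], "twist": [0, 0, 4], "hand": -1},
])

```text
time: 15.95
ee_pos: [0.4678, 0.1971, 0.2012]
orientation: [0.986, -0.167, 0.0, 0.0]
contact_force: [0.7, -0.6, -1.1]
opening: 0.0296
```

step_arm([
  {"travel": [0.4, 4.0, 0], "twist": [0, 0, 4], "hand": -1},
  {"travel": [0.4, 3.0, 0], "twist": [0, 0, 4], "hand": -1},
  {"travel": [0.2, 2.0, 0], "twist": [0, 0, 0], "hand": -1},
  {"travel": [0, 0.8, 0], "twist": [0, 0, 0], "hand": -1},
  {"travel": [0, 0, -1.0], "twist": [0, 0, 0], "hand": -1},
  {"travel": [0, 0, -1.0], "twist": [0, 0, 0], "hand": -1},
  {"travel": [0, 0, 0], "twist": [0, 0, 0], "hand": -1},
  {"travel": [0, 0, 0], "twist": [0, 0, 0], "hand": -1},
])

```text
time: 16.95
ee_pos: [0.4781, 0.2933, 0.1812]
orientation: [0.995, -0.099, 0.0, 0.0]
contact_force: [0.1, -0.1, -1.2]
opening: 0.0295
```

```bash
cat > lk.py <<'E'
from h import *
import pickle,sys
n=sys.argv[1]
s=observe();i=camera_info("wrist");im=read_camera("wrist")[:,:,::-1];cv2.imwrite(f"pics/{n}.png",im);crop(im,225,165,120,130,5.3,f"pics/{n}c.png")
pickle.dump((s,i),open(n+".pkl","wb"))
q=s["orientation"]
print(s["time"],s["ee_pos"],s["orientation"],s["contact_force"],s["opening"],"x ang",np.degrees(2*np.arctan2(q[1],q[0])))
E
python3 lk.py w13
```

```text
16.95 [0.47809136 0.29331346 0.18124783] [ 9.95106530e-01 -9.88076828e-02  9.70719752e-06  1.88114374e-04] [ 0.10649272 -0.06687098 -1.17195652] 0.029468834890840786 x ang -11.341031593158881
```

View pics/w13.png

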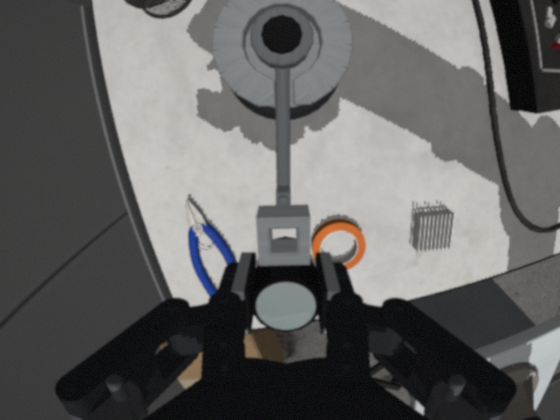

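View pics/w13c.png

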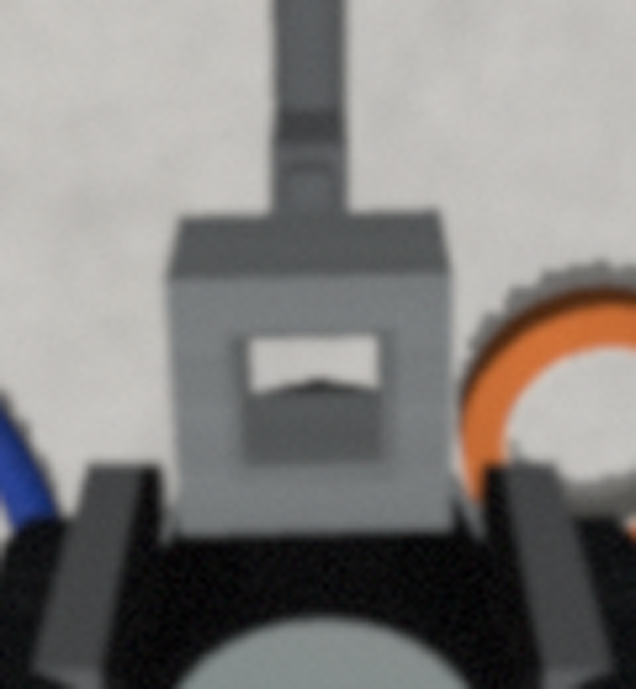

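```bash
cat > fit.py <<'E'
from h import *
import pickle,sys
def load(n): return pickle.load(open(n+".pkl","rb"))
E
python3 - <<'E'
from fit import *
s,i=load("w13");e=s["ee_pos"];Rt=R.from_quat(s["orientation"])
W=lambda X,Y:(225+(X+.5)/5.3-.5,165+(Y+.5)/5.3-.5)
T=lambda p:Rt.inv().apply(p-e).round(4)
hub=atz("wrist",282,34,.140,i);print("hub",hub,T(hub))
f=atz("wrist",*W(311,142),.134,i);print("prong far edge",f,T(f),np.hypot(*(f-hub)[:2]),np.arctan2(*(f-hub)[1::-1]))
l=atz("wrist",*W(274,150),.134,i);r=atz("wrist",*W(348,150),.134,i);print("L,R",T(l),T(r))
bl=atz("wrist",*W(275,30),.117,i);br=atz("wrist",*W(344,30),.117,i);print("bar",T(bl),T(br))
z=e[2]+.008
P=[atz("wrist",*W(*c),z,i) for c in((167,277),(450,274),(458,532),(180,535))]
for p in P: print("lug",T(p))
c=np.mean(P,0);print("c",c,T(c));d=P[0]+P[1]-P[2]-P[3];print(np.degrees(np.arctan2(d[1],d[0])))
u=np.array([np.cos(2.945),np.sin(2.945)]);print("pred prong from hub est", (hub[:2]+.085*u), T(np.r_[hub[:2]+.085*u,.134]),T(np.r_[f[:2]+.004*u,.134]))
E
```

```text
hub [0.59040482 0.2723346  0.14      ] [ 0.1142 -0.0015  0.0413]
prong far edge [0.5112182  0.28779695 0.134     ] [ 0.0336 -0.0011  0.0472] 0.08068212728136176 2.9487544018137486
L,R [ 0.0327 -0.0048  0.0472] [0.0327 0.0026 0.0473]
bar [ 0.0412 -0.0051  0.0642] [0.0412 0.0024 0.0643]
lug [ 0.0403 -0.0107 -0.008 ]
lug [ 0.0405  0.0088 -0.008 ]
lug [ 0.0202  0.0099 -0.008 ]
lug [ 0.02   -0.0104 -0.008 ]
c [0.5078428  0.28797081 0.18924783] [ 0.0302 -0.0006 -0.008 ]
-9.400318443358849
pred prong from hub est [0.50704211 0.28893755] [ 0.0292 -0.0014  0.0472] [ 0.0296 -0.0011  0.0472]
```

step_arm([
  {"travel": [-0.06, 0.06, 0], "twist": [0, 0, 0], "hand": -1},
  {"travel": [0, 0, -0.7], "twist": [0, 0, 0], "hand": -1},
  {"travel": [0, 0, -0.7], "twist": [0, 0, 0], "hand": -1},
  {"travel": [0, 0, -0.7], "twist": [0, 0, 0], "hand": -1},
  {"travel": [0, 0, -0.7], "twist": [0, 0, 0], "hand": -1},
  {"travel": [0, 0, -0.2], "twist": [0, 0, 0], "hand": -1},
  {"travel": [0, 0, 0], "twist": [0, 0, 0], "hand": -1},
  {"travel": [0, 0, 0], "twist": [0, 0, 0], "hand": -1},
])

```text
time: 18.0
ee_pos: [0.4774, 0.2948, 0.1516]
orientation: [0.995, -0.098, 0.0, -0.0]
contact_force: [0.4, 1.1, -0.6]
opening: 0.0293
```

```bash
python3 lk.py w14
```

```text
18.0 [0.47744529 0.29476272 0.15159744] [ 9.95158117e-01 -9.82864628e-02  2.26076652e-04 -2.06330529e-04] [ 0.43426055  1.09314894 -0.64497361] 0.029282857112211073 x ang -11.281012354414905
```

View pics/w14c.png

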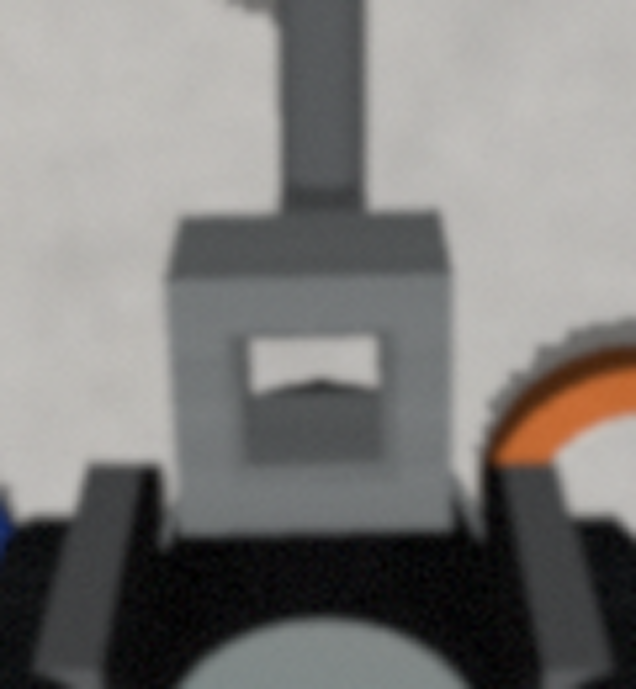

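Run:
```python
from fit import *
s,i=load("w14");e=s["ee_pos"];Rt=R.from_quat(s["orientation"])
W=lambda X,Y:(225+(X+.5)/5.3-.5,165+(Y+.5)/5.3-.5)
T=lambda p:Rt.inv().apply(p-e).round(4)
for y,a,b in((150,284,366),(60,281,363)):
  l=atz("wrist",*W(a,y),.117,i);r=atz("wrist",*W(b,y),.117,i);print("bar",T(l),T(r),T((l+r)/2))
for z in(.121,.134):
  f=atz("wrist",*W(324,187),z,i);print("far edge",z,f,T(f),np.hypot(*(f[:2]-[.5903,.2724])))
p=np.array([.5903-.085*np.cos(.1945),.2724+.085*np.sin(.1945),.134]);print("prong model",p,T(p))
print(observe()["ee_pos"])
```

```text
bar [ 0.0365 -0.0036  0.0346] [0.0365 0.004  0.0346] [0.0365 0.0002 0.0346]
bar [ 0.0451 -0.0038  0.0346] [0.0451 0.0037 0.0346] [ 0.0451 -0.      0.0346]
far edge 0.121 [0.51098615 0.28793588 0.121     ] [0.0342 0.0001 0.0306] 0.08082109558498918
far edge 0.134 [0.51511374 0.28711896 0.134     ] [0.0384 0.0001 0.0176] 0.07661345465957621
prong model [0.50690272 0.28882846 0.134     ] [0.03   0.0001 0.0176]
[0.47745256 0.29475695 0.15163274]
```

step_arm([
  {"travel": [-0.02, -0.09, 0], "twist": [0, 0, 0], "hand": -1},
  {"travel": [0, 0, 0], "twist": [0, 0, 0], "hand": -1},
  {"travel": [0, 0, -0.25], "twist": [0, 0, 0], "hand": -1},
  {"travel": [0, 0, -0.25], "twist": [0, 0, 0], "hand": -1},
  {"travel": [0, 0, -0.25], "twist": [0, 0, 0], "hand": -1},
  {"travel": [0, 0, -0.2], "twist": [0, 0, 0], "hand": -1},
  {"travel": [0, 0, 0], "twist": [0, 0, 0], "hand": -1},
  {"travel": [0, 0, 0], "twist": [0, 0, 0], "hand": -1},
])

```text
time: 19.05
ee_pos: [0.4771, 0.2937, 0.1418]
orientation: [0.995, -0.098, 0.0, -0.0]
contact_force: [-0.2, 0.0, -1.1]
opening: 0.0293
```

```bash
python3 lk.py w15
```

```text
19.05 [0.47710249 0.29372023 0.14184587] [ 9.95159149e-01 -9.82764820e-02  3.16049237e-05 -2.35434719e-05] [-0.16027229  0.03020107 -1.05092811] 0.029332359505993496 x ang -11.27986255866247
```

View pics/w15c.png

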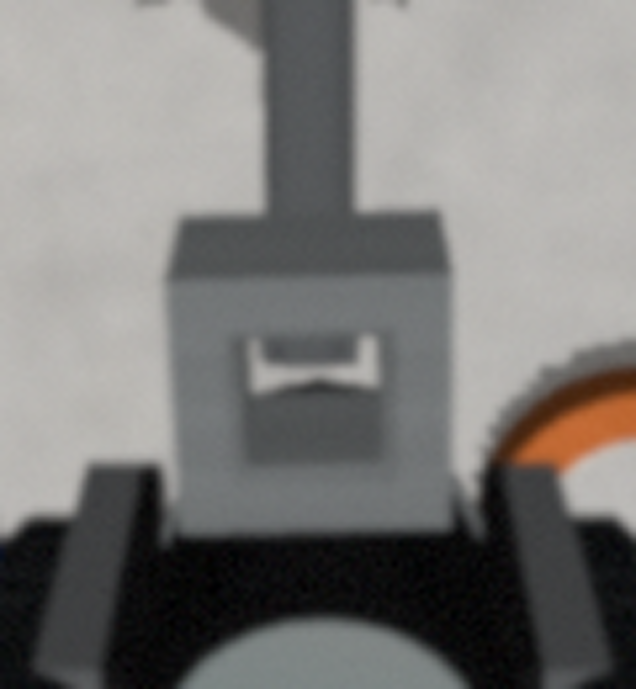

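Run:
```python
from fit import *
s,i=load("w15");e=s["ee_pos"];Rt=R.from_quat(s["orientation"])
u=np.array([-np.cos(.1945),np.sin(.1945),0]);A=np.array([.5903,.2724,0])
pj=lambda P:((proj("wrist",P,i)+.5-[225,165])*5.3-.5).round(0).tolist()
print("bar end r89/ r85 z.113,.121",pj([A+u*.089+[0,0,.113],A+u*.089+[0,0,.121],A+u*.089+[0,0,.134]]))
t=lambda *v:e+Rt.apply(np.array(v))
# lug in tool: centre (.0302,-.0007), bottom z tool +.006, top -.008
for cx in(.0302,):
  print("hole bottom far,near; top far,near",pj([t(cx+.005,-.0007,.006),t(cx-.005,-.0007,.006),t(cx+.005,-.0007,-.008),t(cx-.005,-.0007,-.008)]))
T=lambda p:Rt.inv().apply(p-e).round(4)
print(T(A+u*.085+[0,0,.13]))
```

```text
bar end r89/ r85 z.113,.121 [[311.0, 277.0], [311.0, 310.0], [310.0, 370.0]]
hole bottom far,near; top far,near [[313.0, 273.0], [314.0, 391.0], [313.0, 345.0], [313.0, 473.0]]
[ 0.0302 -0.001   0.0118]
```

step_arm([
  {"travel": [0, 0, -0.2], "twist": [0, 0, 0], "hand": -1},
  {"travel": [0, 0, -0.2], "twist": [0, 0, 0], "hand": -1},
  {"travel": [0, 0, -0.2], "twist": [0, 0, 0], "hand": -1},
  {"travel": [0, 0, -0.2], "twist": [0, 0, 0], "hand": -1},
  {"travel": [0, 0, -0.2], "twist": [0, 0, 0], "hand": -1},
  {"travel": [0, 0, -0.1], "twist": [0, 0, 0], "hand": -1},
  {"travel": [0, 0, 0], "twist": [0, 0, 0], "hand": -1},
  {"travel": [0, 0, 0], "twist": [0, 0, 0], "hand": -1},
])

```text
time: 20.1
ee_pos: [0.4771, 0.2937, 0.1309]
orientation: [0.995, -0.098, 0.0, -0.0]
contact_force: [0.2, -0.2, -1.0]
opening: 0.0294
```

```bash
python3 lk.py w16
```

```text
20.1 [0.47712763 0.29371449 0.13088464] [ 9.95157511e-01 -9.82930539e-02  5.97692609e-05 -3.53231497e-05] [ 0.21787659 -0.15368054 -0.98857768] 0.029394406492169553 x ang -11.281770811878797
```

View pics/w16c.png

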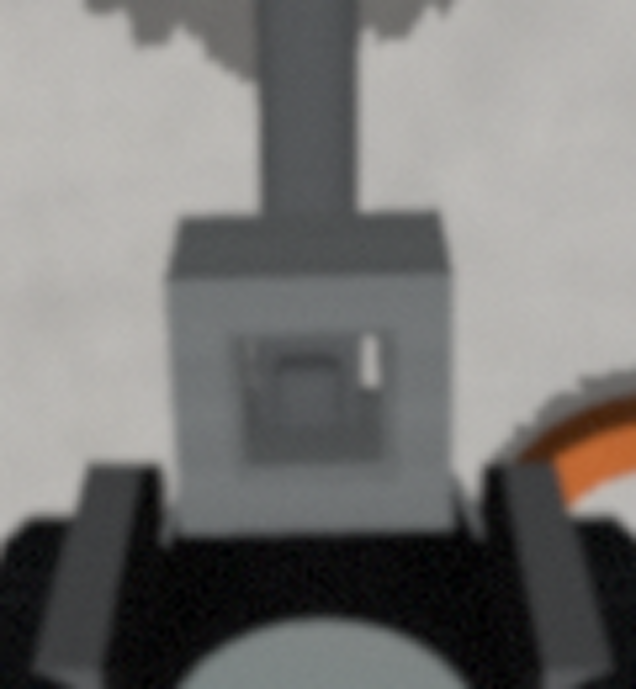

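step_arm([
  {"travel": [0, 0, -0.05], "twist": [0, 0, 0], "hand": -1},
  {"travel": [0, 0, -0.05], "twist": [0, 0, 0], "hand": -1},
  {"travel": [0, 0, -0.05], "twist": [0, 0, 0], "hand": -1},
  {"travel": [0, 0, -0.05], "twist": [0, 0, 0], "hand": -1},
  {"travel": [0, 0, -0.05], "twist": [0, 0, 0], "hand": -1},
  {"travel": [0, 0, -0.05], "twist": [0, 0, 0], "hand": -1},
  {"travel": [0, 0, 0], "twist": [0, 0, 0], "hand": -1},
  {"travel": [0, 0, 0], "twist": [0, 0, 0], "hand": -1},
])

```text
time: 21.15
ee_pos: [0.4771, 0.2937, 0.1279]
orientation: [0.995, -0.098, 0.0, -0.0]
contact_force: [0.7, -0.9, 0.4]
opening: 0.0293
```

```bash
python3 lk.py w17
```

```text
21.15 [0.47711714 0.29371159 0.1279241 ] [ 9.95157544e-01 -9.82927150e-02  6.67404996e-05 -2.25351282e-05] [ 0.73229182 -0.88082442  0.38262781] 0.029331490056755345 x ang -11.281731792858237
```

View pics/w17c.png

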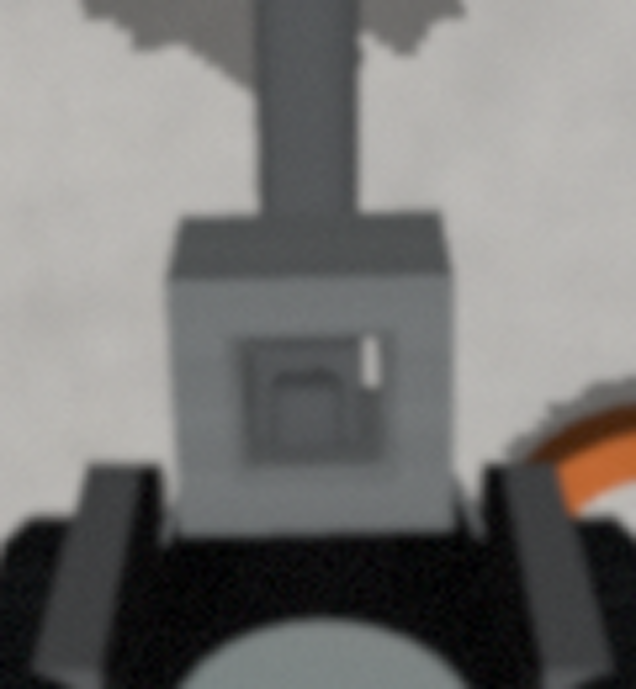

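step_arm([
  {"travel": [0, 0, -0.05], "twist": [0, 0, 0], "hand": -1},
  {"travel": [0, 0, 0], "twist": [0, 0, 0], "hand": -1},
  {"travel": [0, 0, 0], "twist": [0, 0, 0], "hand": -0.2},
  {"travel": [0, 0, 0], "twist": [0, 0, 0], "hand": -0.1},
  {"travel": [0, 0, 0], "twist": [0, 0, 0], "hand": 0},
  {"travel": [0, 0, 0], "twist": [0, 0, 0], "hand": 0.2},
  {"travel": [0, 0, 0], "twist": [0, 0, 0], "hand": 0.2},
  {"travel": [0, 0, 0], "twist": [0, 0, 0], "hand": 0.2},
])

```text
time: 22.2
ee_pos: [0.4771, 0.2937, 0.1273]
orientation: [0.995, -0.098, 0.0, 0.0]
contact_force: [-0.3, -0.5, -0.4]
opening: 0.0508
```

```bash
python3 lk.py w18
```

```text
22.2 [0.47709416 0.29366151 0.12729671] [ 9.95156424e-01 -9.83040818e-02  2.01648912e-06  7.91990804e-06] [-0.29839534 -0.50332614 -0.42197023] 0.050826104613913355 x ang -11.283040639568965
```

View pics/w18.png

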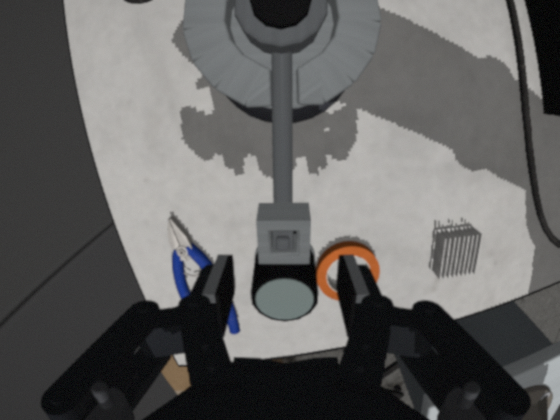

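View pics/w18c.png

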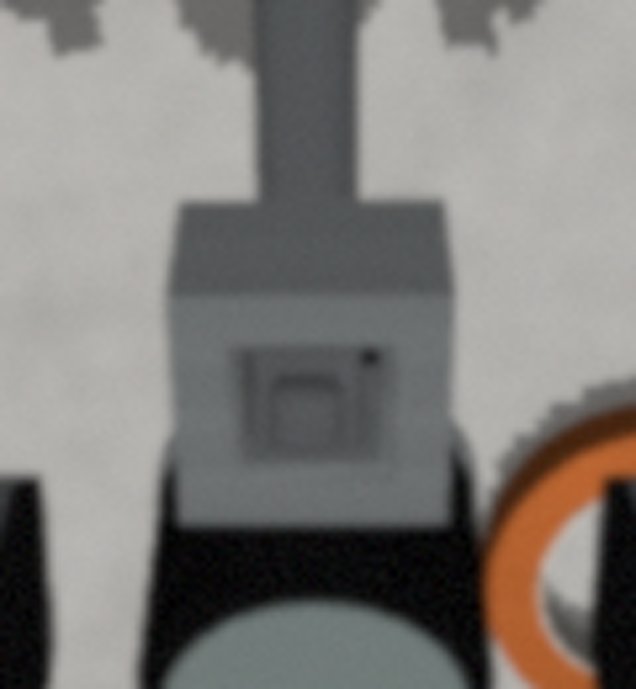

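step_arm([
  {"travel": [0, 0, 0.3], "twist": [0, 0, 0], "hand": 0.35},
  {"travel": [0, 0, 0.7], "twist": [0, 0, 0], "hand": 0.4},
  {"travel": [0, 0, 1.5], "twist": [0, 0, 0], "hand": 0.4},
  {"travel": [0, 0, 2.0], "twist": [0, 0, 0], "hand": 0.4},
  {"travel": [0, 0, 2.5], "twist": [0, 0, 0], "hand": 0.4},
  {"travel": [0, 0, 2.5], "twist": [0, 0, 0], "hand": 0.4},
  {"travel": [-1, 0, 2.0], "twist": [0, 0, 0], "hand": 0.4},
  {"travel": [-2, 0, 1], "twist": [0, 0, 0], "hand": 0.4},
])

```text
time: 23.25
ee_pos: [0.447, 0.2942, 0.2543]
orientation: [0.995, -0.099, 0.001, -0.001]
contact_force: [-0.4, -0.0, 0.2]
opening: 0.0598
```

```bash
python3 lk.py w19
```

```text
23.25 [0.44703052 0.29418026 0.25429538] [ 9.95119264e-01 -9.86714889e-02  8.62446800e-04 -9.18796242e-04] [-0.43759668 -0.01637694  0.22503583] 0.05981130100774542 x ang -11.325357094075162
```

step_arm([
  {"travel": [-1, -4, 0], "twist": [0, 0, 0], "hand": 0.4},
  {"travel": [-1, -5, 0], "twist": [0, 0, 0], "hand": 0.4},
  {"travel": [-1, -5, 0], "twist": [0, 0, 0], "hand": 0.4},
  {"travel": [-1, -5, 0], "twist": [0, 0, 0], "hand": 0.4},
  {"travel": [0, -5, 0], "twist": [0, 0, 0], "hand": 0.4},
  {"travel": [0, -4, 0], "twist": [0, 0, 0], "hand": 0.4},
  {"travel": [0, 0, 0], "twist": [0, 0, 0], "hand": 0.4},
  {"travel": [0, 0, 0], "twist": [0, 0, 0], "hand": 0.4},
])

```text
time: 24.3
ee_pos: [0.4069, 0.0147, 0.2525]
orientation: [0.995, -0.098, 0.0, -0.0]
contact_force: [0.6, 0.5, 0.1]
opening: 0.0598
```

Run:
```python
from h import *
for n in("scene","top"):
  im=read_camera(n)[:,:,::-1];cv2.imwrite(f"pics/{n}20.png",im)
  x,y=(150,150) if n=="top" else(160,215)
  crop(im,x,y,100,75,8,f"pics/{n}20c.png")
print(observe()["time"],observe()["ee_pos"])
```

```text
24.4 [0.4069518  0.01532629 0.25242626]
```

View pics/w19.png

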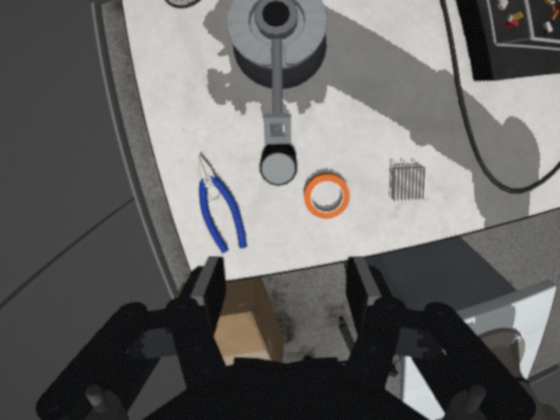

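View pics/scene20c.png

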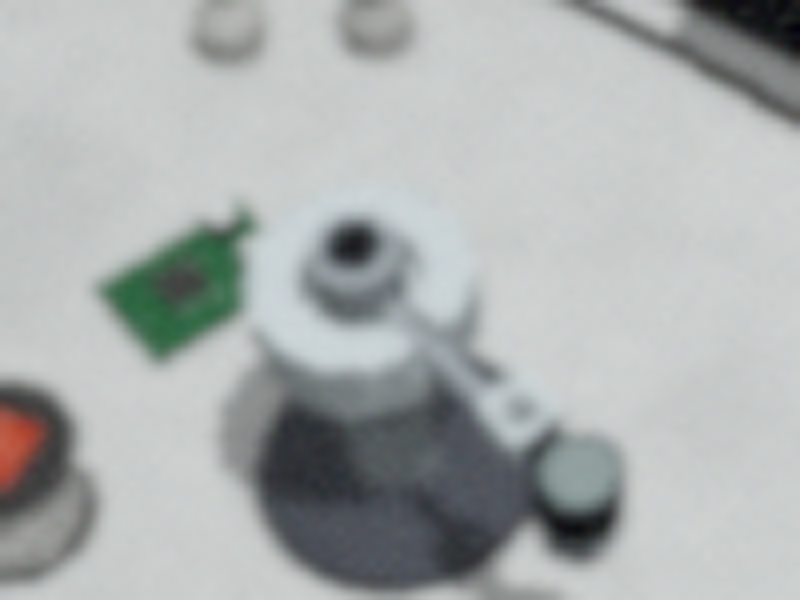

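View pics/top20c.png

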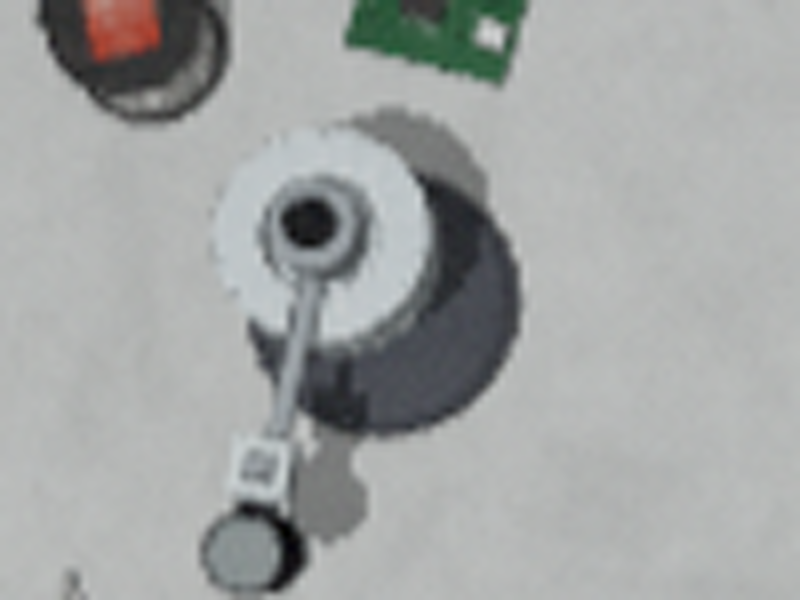

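Run:
```python
from h import *
c=lambda x0,y0,X,Y:(x0+(X+.5)/8-.5,y0+(Y+.5)/8-.5)
print("lugtop",tri([("top",*c(150,150,259,466)),("scene",*c(160,215,522,410))]))
b=tri([("top",*c(150,150,242,552)),("scene",*c(160,215,580,476))]);print("barrel top",b,np.hypot(*(b[:2]-[.59,.2725])))
h=tri([("top",*c(150,150,309,222)),("scene",*c(160,215,354,243))]);print("hub",h)
```

```text
lugtop [0.50513731 0.28845833 0.13323154]
barrel top [0.4763066  0.29470049 0.12786699] 0.11584062941696352
hub [0.58948057 0.27245446 0.13970722]
```

Run:
```python
from cell import *
print(sign_off())
```

```text
the job is handed in; nothing more can be done
None
```

I pushed the hook round with the closed fingers until it dropped into its notch. I then gripped the loupe, hung its lug on the prong and let go, with the barrel outward. I handed the job in at about 24 s; sign-off gave no verdict.

- **Hook:** it is in the notch. The hub sank in both fixed cameras by what an 8 mm drop should show, and its top now measures 139.7 mm against the 140 mm expected. The tool's force reading after each push stayed under about 3 N.
- **Loupe:** the lug's top measures 133 mm against 135 mm expected when fully down, and the prong shows inside the hole. The barrel is 116 mm from the column and in line with the bar.
- **Tilt:** the loupe hangs barrel-down by roughly 0.15 to 0.18 rad, which is looser than upright but inside the 0.3 rad limit. The play in the hole should allow about 0.15 rad, so the higher figure is probably measurement noise.
- **Other things:** the gripper is clear and the arm touches nothing. It never came near the cutters, heat sink or tweezers. The last wrist view showed the cutters and heat sink undisturbed, but I did not measure them.

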